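Press the lids of the pots in a toggle-clamp press

TASK

Press the lids of all the round lidded pots (there are two or three): stand each upright and centred on a disc of the press, swing the clamp handle over past its dead centre until it locks down on them, and then, with the clamp locked and never otherwise, push the black plunger fully down and let it spring back. Then swing the handle back to fully open and stand all the pots upright on the cork mat, leaving the other things where they are.

Things in the scene. Friction and masses are not known exactly. Their poses are not given: they have to be found in the camera images.
- press: bench lid press, fixed, turned up to 0.12 rad; origin on the worktop under the middle disc; x roughly away from the robot, y to the left. A wooden bed 236 (x) x 70 (y) mm, 6 mm high, with a 26 mm high stop at each end, carries three black rubber discs in a row along x; on the -y side stand the toggle clamp (cheeks 78 mm high at y -81 to -137 mm, x within 25 mm) and, nearer the robot, the plunger (housing 30 mm diameter, 36 mm high)
- disc_0 (a point): centre of the top of the disc nearest the robot; disc 64 mm diameter, top 8 mm above the worktop
- disc_1 (a point): centre of the top of the middle disc, 70 mm from the others
- disc_2 (a point): centre of the top of the far disc
- press_arm: steel clamp arm with a 176 mm cross bar, 100 mm from its hinge (origin; press y -100, z 69 mm), and three sprung rubber feet (28 mm), one per disc; moved by the handle. Open, it leans back: bar 155 mm above the worktop, feet 140 mm to the -y side of the disc row, so the discs are free from above. Closed, it lies level over the discs and each foot presses the lid below it
- press_handle (a joint): toggle handle angle, rad. 0 = open: leans 54 degrees (0.95 rad) from upright to the press -y side; grows as the end swings up and over to +y; dead centre at 1.30; stop at 1.41 (26 degrees past upright, to +y), where it stays locked. Stiff hinge: stays where left (2 to 4 N at the end); over dead centre with pots loaded about 10 to 15 N either way. Can be pushed by closed fingers from either side
- handle_end (a point): end of the handle. Handle hinge line: along the press's x at press y -124, z 66 mm; the end is 165 mm from it. The last 80 mm is a rubber grip, 24 mm wide (press x) and 18 mm thick. At angle q the end is at press y = -124 + 165 sin(q - 0.95), z = 66 + 165 cos(q - 0.95) mm, x = 0
- press_plunger (a joint): travel of the sprung plunger, m: 0 up, 0.018 fully down at its stop; pushed straight down, 3.5 N to start, 8 N at the bottom; springs back up by itself
- plunger_top (a point): centre of the top of the black mushroom head (34 mm diameter) of the plunger, 67 mm above the worktop when up; at press x -72, y -100 mm
- mat: thin cork mat fixed on the worktop to the left of the press, 210 (x) x 120 (y) mm, 4 mm thick, turned up to 0.15 rad; origin at the centre of its underside. A dish rack stands behind mat and press from world x 0.64; a dark pan handle juts out of it 370 mm above the worktop at x over 0.57, y 0.11 to 0.21: keep the wrist clear
- pot_a_mid (a point): squat round pot with a broad screw lid, 58 mm diameter, 50 mm high, 0.09 kg, all pots alike; this point is its centre, 25 mm above its underside; z up. One of two or three pots (any of them may be absent); it starts on the cork mat. Straight-sided: grasp across the 58 mm. Sealed pots stay shut
- pot_b_mid (a point): squat round pot with a broad screw lid, 58 mm diameter, 50 mm high, 0.09 kg, all pots alike; this point is its centre, 25 mm above its underside; z up. One of two or three pots (any of them may be absent); it starts on the cork mat. Straight-sided: grasp across the 58 mm. Sealed pots stay shut
- pot_c_mid (a point): squat round pot with a broad screw lid, 58 mm diameter, 50 mm high, 0.09 kg, all pots alike; this point is its centre, 25 mm above its underside; z up. One of two or three pots (any of them may be absent); it starts on the bare worktop, right of the stacked bowls (which are 88 mm high). Straight-sided: grasp across the 58 mm. Sealed pots stay shut
- pot_a: the same pot, origin at the centre of its underside
- pot_b: the same pot, origin at the centre of its underside
- pot_c: the same pot, origin at the centre of its underside
- garlic: garlic bulb, 53 mm, loose bystander at the front edge; origin at its underside
- tea_light: tea light, 38 mm diameter, 15 mm high, loose bystander at the front edge before the mat; origin at its underside
- jam_jar: jam jar with dark lid, 65 mm diameter, 95 mm high, loose bystander at the front edge right; origin at its underside

How it is judged:
By the outcome, as a careful person would: the job done as asked, in the order asked, and still so for the second after the job is handed in, with the robot touching nothing.
Of pot_a, pot_b, pot_c only 2 to 3 are there at a start; the rules pass over those that are not, and their reading is None.
At some moment in a run one of pot_a, pot_b may be knocked a few centimetres aside while the robot is not near it.
Once in a run the grip may slacken for a moment while it holds something.
It also fails if it takes over 210 s, if anything falls off the work surface, if the arm or the gripper's body presses on something with over 40 N, if the wrist force passes 120 N, or if a joint passes its speed limit or range.

ROBOT

A 6-joint arm with a two-finger parallel gripper is mounted at the origin on a cart in front of the work surface, level with it; the furniture and walls round the work are solid. World frame = base frame: x ahead of the robot, y to its left, z up, the work surface at z = 0. Lengths are in m, angles in rad, forces in N, time in s.
With the tool pointing down it reaches from about 0.35 to 0.85 m from the base axis. Payload 8.1 kg.
Tool frame: the origin (TCP) lies at the centre of the arm's flange, where the gripper is bolted on; the fingertips stand 186 mm ahead of it and the grasp point (between the pads) lies 167 mm ahead of it; z points along the fingers, y is the line along which they close (so a half turn about z gives the same grasp; the last joint's range is limited). The gripper opens to 93 mm and grips with 3 to 60 N. Pads are 15 mm wide; open, the fingers measure 128 mm over their backs; the gripper's body (75 mm by 188 mm) begins 65 mm behind the grasp point.
Start: joints at [-1.255, 0.13, 1.488, -0, 1.523, -0.085], TCP at [0.234, -0.552, 0.405] pointing down, gripper open.
Joint ranges: [-2.96, 2.96], [-0.89, 2.26], [0.02, 2.5], [-1.34, 4.48], [0, 2.73], [-2.66, 2.66]. Speed limits (rad/s): [2.39, 2.39, 2.79, 3.14, 3.14, 3.14].

INTERFACE

Orientations are given as a rotation vector (axis times angle).
In Python, from plant import read_state, read_camera, camera_params, robot gives the robot as it stands.
- The arm moves only by the tool carry_out, never from a script. Its argument "targets" is a list of rows, each an object of numbers: "hand": the opening in per cent of the stroke, from 0 (shut) to 100 (fully open); "x", "y", "z": the shift along the tool's x, y, z in m; "ax", "ay", "az": the turn, a rotation vector about the tool's x, y, z in rad. In form: [{"hand": .., "x": .., "y": .., "z": .., "ax": .., "ay": .., "az": ..}, ...]. A call has 1 to 8 rows; each row is the pose to reach, as a shift and turn from the pose commanded when the call began, along the tool's axes at that moment; what a row does not reach only later rows make up. A row lasts 1/8 s, in which the tool goes at most 62.5 mm and 10.7 degrees, less where a joint would pass 70% of its speed; a pose out of reach is approached as far as the arm can. A call with a gripper value outside its range is refused whole. The fingers move at their own pace and stop on an object; "newtons" is the grip in N (left out, the last holds). Time passes only in rows, so rows that repeat a pose let the fingers close. It gives the time, the measured TCP pose, the force, the opening and the grip force at its end, in the units of the state.
- read_state(): the state, without advancing time (a new reading comes with each control period).
- read_camera(name): name is "side" or "top" or "wrist"; returns (picture, depth): 420x560x3 uint8, blue, green, red; 420x560 float32, m along the optical axis (not along the pixel's ray), 0 where there is no reading.
- camera_params(name): a dict with "fx", "fy", "cx", "cy" (pixels), "position" and "rotation" of the camera in the world. Camera axes: x right, y up, looking along -z (the intrinsics and any distortion apply to the point x, -y, -z); pixel columns grow to the right and rows downward; lengths in m; the calibration is good to about 2 mm. A picture is of the moment at which its call begins: read the wrist's pose just before it. camera_params takes no time and is no camera call; for the wrist camera it gives the pose at the moment of the call.
- robot.close_job(): hands the job in; it is judged then, once.
The state is a dict: "t": time; "q": joint angles; "dq": joint speeds; "joint_torque": joint torques, N m; "tool_pos": TCP position; "orientation": TCP orientation; "force": force on the tool from outside, world axes, zero at the start; "wrist_torque": the same for the moment, N m; "opening": finger opening in m; "gripper_force": force on a finger pad.
Only numpy, scipy, OpenCV 4.12 (cv2) and the standard library are available. Lean on these libraries where they do the work, as an engineer would, in place of code of your own. Each camera call takes 0.05 s, during which the arm holds its last target. There are 200 camera calls.

## Working session

There is one attempt and no reset: what is moved stays moved. The work goes in short steps, Python scripts to look and compute and a tool call to move; the robot and the scene stay as the last step left them, time stands still between calls to the robot, and variables do not carry over. Pictures are saved under pics/ and viewed, at most 18 in all, crops included, and the job is handed in when it is done.

Besides the shell and the picture viewer there is one more tool, called after ">>>" as name(argument=value, ...) on one line, values as JSON. carry_out: Moves the arm, as the interface text tells. Its arguments: {"type":"object","properties":{"targets":{"type":"array","items":{"type":"object","properties":{"hand":{"type":"number"},"x":{"type":"number"},"y":{"type":"number"},"z":{"type":"number"},"ax":{"type":"number"},"ay":{"type":"number"},"az":{"type":"number"}}}},"newtons":{"type":"number"}},"required":["targets"]}

```bash
mkdir -p pics; cat > h.py <<'E'
import numpy as np,cv2
from plant import read_state,read_camera,camera_params,robot
from scipy.spatial.transform import Rotation as R
def grab(n,f=None):
    im,d=read_camera(n); p=camera_params(n)
    if f: cv2.imwrite('pics/'+f,im)
    return im,d,p
def pts(d,p):
    v,u=np.mgrid[:d.shape[0],:d.shape[1]]
    c=np.stack([(u-p['cx'])/p['fx']*d,-(v-p['cy'])/p['fy']*d,-d],-1)
    return c@rot(p).T+np.array(p['position'])
def rot(p):
    r=np.array(p['rotation'],float)
    return r if r.shape==(3,3) else R.from_rotvec(r).as_matrix()
def ray(u,v,p,z):
    c=np.array([(u-p['cx'])/p['fx'],-(v-p['cy'])/p['fy'],-1.]);w=rot(p)@c
    o=np.array(p['position']);return o+w*(z-o[2])/w[2]
E
python3 - <<'E'
from h import *
for n in('top','side'):
    im,d,p=grab(n,n+'0.png');print(n,p,(d==0).mean());np.savez(n+'0.npz',im=im,d=d,**p)
s=read_state();print(s)
E
```

```text
top {'fx': 399.02591555290087, 'fy': 399.02591555290087, 'cx': 278.8050725929363, 'cy': 212.8206450329961, 'position': array([0.33123161, 0.04896024, 1.19627389]), 'rotation': array([ 0.08705528, -0.08562846, -1.56069892])} 0.004085884353741497
side {'fx': 541.1142197589519, 'fy': 541.1142197589519, 'cx': 279.5973908729187, 'cy': 206.88007661096515, 'position': array([0.03068287, 1.08522894, 0.88135983]), 'rotation': array([ 0.26311613, -1.31634226, -2.46765025])} 0.054710884353741496
{'t': 0.1, 'q': array([-1.25541027e+00,  1.31119539e-01,  1.48917885e+00, -3.06645460e-05,
        1.52302228e+00, -8.54093899e-02]), 'dq': array([ 1.38684371e-05, -2.38626265e-03, -3.11662867e-03, -2.15745968e-04,
        8.70307045e-04, -1.56120929e-03]), 'joint_torque': array([ 2.92788909e-04, -5.61341643e+01, -4.93097270e+01,  7.71302730e-02,
        2.92533205e-02, -6.47167849e-05]), 'tool_pos': array([ 0.23403505, -0.55224578,  0.40376719]), 'orientation': array([-3.07704218e+00, -6.25023921e-01,  3.59030850e-04]), 'force': array([-0.2853921 , -0.14353103,  0.40875444]), 'wrist_torque': array([ 0.01999604, -0.03356983, -0.01232493]), 'gripper_force': 0.0, 'opening': 0.09317190925080611}
```

View pics/top0.png

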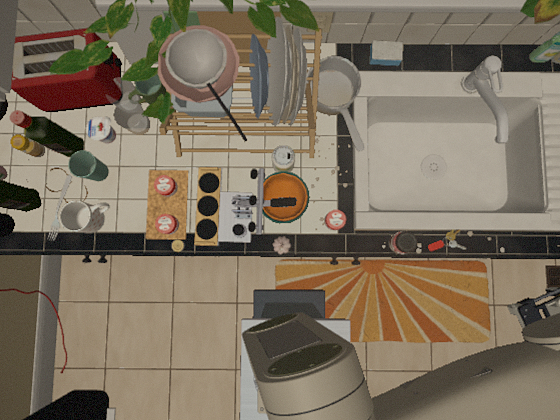

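View pics/side0.png

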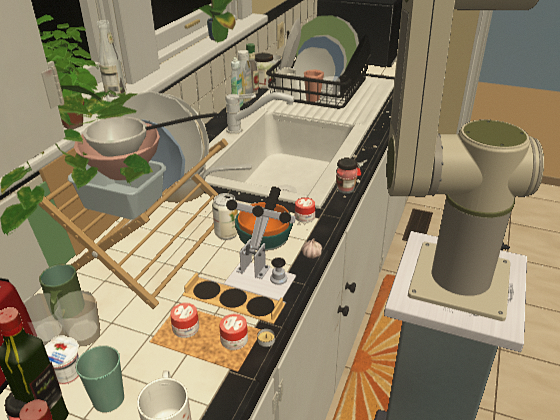

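Top view: red-lidded pots lie at about (165,185), (166,224) and (336,219). The discs are at (209,183), (207,205) and (205,228), the plunger is at about (238,229), and the handle lies over the bowls at about (285,202). The side view agrees on all three pots.

```bash
python3 - <<'E'
from h import *
for n in('top','side'):
    z=np.load(n+'0.npz');im,d=z['im'],z['d'];p={k:z[k] for k in z.files if k not in('im','d')}
    P=pts(d,p);hsv=cv2.cvtColor(im,cv2.COLOR_BGR2HSV)
    lo=(P[...,0]>.3)&(P[...,0]<.66)&(P[...,1]>-.3)&(P[...,1]<.5)
    def blobs(m,name,amin=40):
        k,l,st,c=cv2.connectedComponentsWithStats(m.astype(np.uint8))
        for i in range(1,k):
            if st[i,4]>=amin:
                q=P[l==i]; mm=(q.min(0)+q.max(0))/2
                print(n,name,st[i],np.round(q.mean(0),4),'mid',np.round(mm,4))
    # pots: anything at heights 44..56mm
    blobs(lo&(P[...,2]>.042)&(P[...,2]<.058),'h50',60)
    blobs(lo&(P[...,2]>-.005)&(P[...,2]<.02)&(hsv[...,2]<50)&(P[...,1]<.25)&(P[...,0]>.38),'dark',60)
    blobs(lo&(P[...,2]>.058)&(P[...,2]<.075),'h67',20)
    blobs(lo&(P[...,2]>.10),'high',20)
    m=lo&(hsv[...,0]>8)&(hsv[...,0]<22)&(hsv[...,1]>110)&(P[...,2]<.012)&(P[...,1]>0)&(P[...,1]<.4)
    m=cv2.morphologyEx(m.astype(np.uint8),cv2.MORPH_OPEN,np.ones((3,3)))
    for c in cv2.findContours(m,cv2.RETR_EXTERNAL,cv2.CHAIN_APPROX_NONE)[0]:
        if len(c)>40:
            q=np.array([ray(u,v,p,.005)[:2] for u,v in c[:,0]],np.float32);print(n,'orange',cv2.minAreaRect(q*1000))
im=np.load('top0.npz')['im'];cv2.imwrite('pics/c.png',cv2.resize(im[140:260,140:350],None,fx=3.8,fy=3.8,interpolation=cv2.INTER_CUBIC))
E
```

```text
top h50 [154 175  21  20 278] [0.5374 0.3855 0.0542] mid [0.5381 0.3859 0.05  ]
top h50 [263 178  40  40 568] [0.5068 0.0359 0.0479] mid [0.5027 0.0402 0.0499]
top h50 [326 209  20  20 308] [ 0.442  -0.1121  0.0519] mid [ 0.4425 -0.113   0.0508]
top h50 [155 213  21  21 285] [0.4257 0.3773 0.0544] mid [0.4258 0.3782 0.0505]
top dark [213 175   6  17  69] [0.5521 0.243  0.0094] mid [0.5515 0.2421 0.0086]
top dark [213 198   5  16  60] [0.4835 0.2433 0.0095] mid [0.4829 0.2423 0.0112]
top dark [252 235  43   6 188] [0.3897 0.0782 0.0005] mid [3.888e-01 6.760e-02 2.000e-04]
top h67 [273 164  21   7  24] [0.5855 0.0386 0.0671] mid [0.5889 0.0396 0.0666]
top h67 [286 173  17  10  21] [0.5615 0.0055 0.0721] mid [0.558  0.0079 0.0716]
top h67 [263 175  42  27 121] [0.5423 0.0353 0.0663] mid [0.5269 0.0379 0.0665]
top h67 [233 197  16   4  24] [0.4965 0.1602 0.069 ] mid [0.4952 0.1606 0.0671]
top h67 [232 224  12  11 107] [0.4091 0.1676 0.0667] mid [0.4091 0.1676 0.0661]
top h67 [391 231  13  23  67] [ 0.3739 -0.2786  0.0684] mid [ 0.3763 -0.2842  0.0663]
top high [ 142  100  174   42 1364] 
[... 2626 characters left out ...]
d [0.5165 0.08   0.1374]
side orange ((394.9087219238281, 363.43060302734375), (27.051063537597656, 69.87539672851562), 13.219413757324219)
side orange ((390.2438049316406, 295.7334899902344), (54.12015914916992, 26.49672508239746), 10.268211364746094)
side orange ((494.5291442871094, 365.81500244140625), (51.7401008605957, 94.15072631835938), 27.077255249023438)
side orange ((451.9116516113281, 267.6864318847656), (70.10725402832031, 57.35613250732422), 89.27467346191406)
side orange ((519.6716918945312, 265.86407470703125), (70.11026763916016, 57.501731872558594), 88.8590087890625)
side orange ((587.343505859375, 266.2802429199219), (35.61249923706055, 71.111083984375), 10.554182052612305)
```

View pics/c.png

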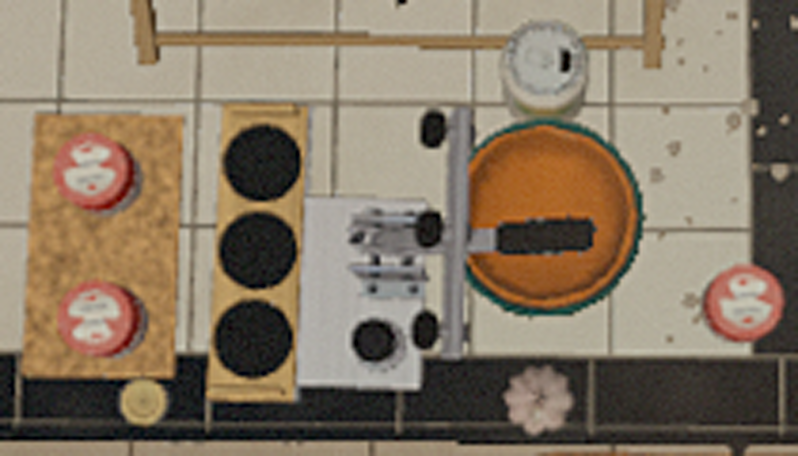

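```bash
python3 - <<'E'
from h import *
for n in('top','side'):
    z=np.load(n+'0.npz');im=z['im'];p={k:z[k] for k in z.files if k not in('im','d')}
    u0,v0,u1,v1=(195,168,222,245) if n=='top' else (185,275,280,322)
    hsv=cv2.cvtColor(im,cv2.COLOR_BGR2HSV)
    m=np.zeros(im.shape[:2],np.uint8);m[v0:v1,u0:u1]=hsv[v0:v1,u0:u1,2]<75
    for c in cv2.findContours(m,cv2.RETR_EXTERNAL,cv2.CHAIN_APPROX_NONE)[0]:
        if cv2.contourArea(c)>150:
            q=np.array([ray(u,v,p,.008)[:2] for u,v in c[:,0]],np.float32)
            print(n,'disc',cv2.minEnclosingCircle(q*1000),cv2.fitEllipse(q*1000))
    lid=(((hsv[...,0]<8)|(hsv[...,0]>172))&(hsv[...,1]>110)).astype(np.uint8)
    for c in cv2.findContours(lid,cv2.RETR_EXTERNAL,cv2.CHAIN_APPROX_NONE)[0]:
        if cv2.contourArea(c)>120:
            h=cv2.convexHull(c);q=np.array([ray(u,v,p,.052)[:2] for u,v in h[:,0]],np.float32)*1000
            e=cv2.fitEllipse(q) 
            if 300<e[0][0]<650 and abs(e[0][1])<500: print(n,'lid',e,cv2.boundingRect(c))
E
```

```text
top disc ((413.016845703125, 266.57867431640625), 30.343090057373047) ((413.2666015625, 266.71221923828125), (57.330322265625, 58.08555221557617), 5.463282108306885)
top disc ((482.52569580078125, 265.0498962402344), 30.595884323120117) ((483.0069885253906, 265.0696105957031), (57.6380729675293, 58.27116775512695), 15.694085121154785)
top disc ((552.4295654296875, 263.36419677734375), 30.435150146484375) ((552.9901733398438, 263.54736328125), (57.75233459472656, 58.20768356323242), 16.51727294921875)
top lid ((424.1492614746094, 375.1385498046875), (55.80897521972656, 62.38800811767578), 169.7215576171875) (155, 214, 22, 20)
top lid ((440.1556701660156, -113.16683197021484), (56.133235931396484, 61.03291702270508), 21.680208206176758) (325, 210, 22, 20)
top lid ((536.7716674804688, 384.05413818359375), (57.0020751953125, 61.85775375366211), 143.86231994628906) (154, 175, 22, 21)
side disc ((412.8202209472656, 267.9109802246094), 30.951953887939453) ((412.928466796875, 268.0216979980469), (58.43983840942383, 60.25156784057617), 122.41560363769531)
side disc ((482.7972412109375, 266.37835693359375), 30.838031768798828) ((482.92388916015625, 266.2284240722656), (57.63739013671875, 60.23443603515625), 130.54855346679688)
side disc ((552.6854858398438, 264.5999755859375), 30.949716567993164) ((552.5571899414062, 265.0982666015625), (56.82783508300781, 60.40542984008789), 123.21702575683594)
side lid ((421.4425048828125, 386.7115173339844), (60.79331588745117, 75.75618743896484), 30.174327850341797) (220, 314, 27, 27)
side lid ((533.65185546875, 394.9053039550781), (59.649696350097656, 77.74530792236328), 38.622215270996094) (171, 303, 27, 26)
side lid ((435.12078857421875, -94.72821044921875), (61.98504638671875, 85.78422546386719), 16.274438858032227) (295, 198, 21, 17)
side lid ((373.1398010253906, -319.55950927734375), (73.34764862060547, 79.43465423583984), 164.31961059570312) (337, 167, 24, 12)
```

Far pot is at (.538,.386), near pot (.425,.379), pot c (.4415,-.113). Discs are at (.413,.267), (.483,.266) and (.553,.264), so press yaw is -0.022. The plunger matches the model. Next I move above pot c.

>>> carry_out(targets=[{"hand":100,"x":0.362,"y":-0.323,"z":0},{"hand":100,"x":0.362,"y":-0.323,"z":0},{"hand":100,"x":0.362,"y":-0.323,"z":0},{"hand":100,"x":0.362,"y":-0.323,"z":0},{"hand":100,"x":0.362,"y":-0.323,"z":0},{"hand":100,"x":0.362,"y":-0.323,"z":0},{"hand":100,"x":0.362,"y":-0.323,"z":0},{"hand":100,"x":0.362,"y":-0.323,"z":0}], newtons=25)

```text
schema error: expected keys hand, x, y, z, ax, ay, az
```

```bash
cat >> h.py <<'E'
def delta(t,yaw=None,s=None):
    s=s or read_state();Rm=R.from_rotvec(s['orientation']);T=Rm.as_matrix()
    d=T.T@(np.array(t)-s['tool_pos'])
    if yaw is None: return np.round(d,4)
    G=np.array([[np.cos(yaw),np.sin(yaw),0],[np.sin(yaw),-np.cos(yaw),0],[0,0,-1.]])
    return np.round(d,4),np.round(R.from_matrix(T.T@G).as_rotvec(),4)
def lids(f=None,z=.05):
    s=read_state();im,d,p=grab('wrist',f);hsv=cv2.cvtColor(im,cv2.COLOR_BGR2HSV)
    m=(((hsv[...,0]<8)|(hsv[...,0]>172))&(hsv[...,1]>110)).astype(np.uint8)
    for c in cv2.findContours(m,cv2.RETR_EXTERNAL,cv2.CHAIN_APPROX_NONE)[0]:
        if cv2.contourArea(c)>600:
            h=cv2.convexHull(c);q=np.array([ray(u,v,p,z)[:2] for u,v in h[:,0]],np.float32)*1000
            print('lid',np.round(cv2.minEnclosingCircle(q)[0],1),np.round(cv2.minEnclosingCircle(q)[1],1),cv2.boundingRect(c))
    P=pts(d,p);zz=np.median(P[m>0][:,2]) if m.any() else 0
    print('z',round(float(zz),4));return s,p
E
python3 - <<'E'
from h import *
s,p=lids('w1.png');print(s['t'],s['tool_pos'],s['orientation'],p['position'])
print(delta([.4415,-.113,.197],.40))
E
```

```text
lid [ 359.8 -430.8] 21.5 (194, 16, 45, 25)
z 0.0026
0.1 [ 0.23403505 -0.55224578  0.40376719] [-3.07704218e+00 -6.25023921e-01  3.59030850e-04] [ 0.29681638 -0.5265651   0.38328196]
(array([ 0.3624, -0.3233,  0.2074]), array([-0.0014, -0.0001,  0.0008]))
```

View pics/w1.png

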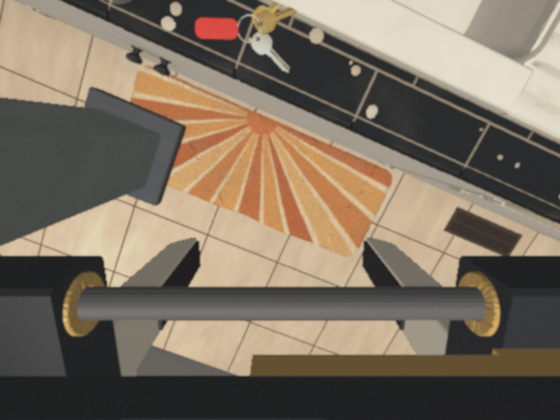

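The move was refused because every row needs all the keys. The wrist view still shows the start pose: fingers at about (160,300) and (400,300), keys at (250,30).

>>> carry_out(targets=[{"hand":100,"x":0.362,"y":-0.323,"z":0,"ax":0,"ay":0,"az":0},{"hand":100,"x":0.362,"y":-0.323,"z":0,"ax":0,"ay":0,"az":0},{"hand":100,"x":0.362,"y":-0.323,"z":0,"ax":0,"ay":0,"az":0},{"hand":100,"x":0.362,"y":-0.323,"z":0,"ax":0,"ay":0,"az":0},{"hand":100,"x":0.362,"y":-0.323,"z":0,"ax":0,"ay":0,"az":0},{"hand":100,"x":0.362,"y":-0.323,"z":0,"ax":0,"ay":0,"az":0},{"hand":100,"x":0.362,"y":-0.323,"z":0,"ax":0,"ay":0,"az":0},{"hand":100,"x":0.362,"y":-0.323,"z":0,"ax":0,"ay":0,"az":0}], newtons=25)

```text
t: 1.15
tool_pos: [0.4419, -0.1114, 0.4047]
orientation: [-3.078, -0.627, -0.001]
force: [0.5, -0.8, 0.6]
opening: 0.0927
gripper_force: 0.0
```

```bash
python3 - <<'E'
from h import *
s,p=lids('w2.png');print(s['t'],s['tool_pos'],s['orientation'],p['position'])
print(delta([.4415,-.113,.197],.40))
E
```

```text
lid [ 444.5 -108.3] 29.7 (258, 168, 51, 53)
z 0.0494
1.15 [ 0.44185343 -0.11143891  0.40471441] [-3.07828988e+00 -6.27138210e-01 -5.08464066e-04] [ 0.50593673 -0.0818821   0.3841838 ]
(array([-0.0041,  0.0046,  0.2077]), array([-0.0023, -0.0025,  0.004 ]))
```

>>> carry_out(targets=[{"hand":100,"x":0.001,"y":0,"z":0.06,"ax":0,"ay":0,"az":0.003},{"hand":100,"x":0.001,"y":0,"z":0.12,"ax":0,"ay":0,"az":0.003},{"hand":100,"x":0.001,"y":0,"z":0.17,"ax":0,"ay":0,"az":0.003},{"hand":100,"x":0.001,"y":0,"z":0.209,"ax":0,"ay":0,"az":0.003},{"hand":100,"x":0.001,"y":0,"z":0.209,"ax":0,"ay":0,"az":0.003},{"hand":40,"x":0.001,"y":0,"z":0.209,"ax":0,"ay":0,"az":0.003},{"hand":40,"x":0.001,"y":0,"z":0.209,"ax":0,"ay":0,"az":0.003},{"hand":40,"x":0.001,"y":0,"z":0.209,"ax":0,"ay":0,"az":0.003}], newtons=30)

```text
t: 2.2
tool_pos: [0.4432, -0.1137, 0.1974]
orientation: [3.078, 0.621, 0.004]
force: [0.2, -0.3, -0.2]
opening: 0.0679
gripper_force: 0.0
```

>>> carry_out(targets=[{"hand":40,"x":0,"y":0,"z":0,"ax":0,"ay":0,"az":0},{"hand":40,"x":0,"y":0,"z":0,"ax":0,"ay":0,"az":0},{"hand":40,"x":0,"y":0,"z":-0.05,"ax":0,"ay":0,"az":0},{"hand":40,"x":0,"y":0,"z":-0.11,"ax":0,"ay":0,"az":0},{"hand":40,"x":0,"y":0,"z":-0.17,"ax":0,"ay":0,"az":0},{"hand":40,"x":0,"y":0,"z":-0.23,"ax":0,"ay":0,"az":0},{"hand":40,"x":0,"y":0,"z":-0.23,"ax":0,"ay":0,"az":0},{"hand":40,"x":0,"y":0,"z":-0.23,"ax":0,"ay":0,"az":0}], newtons=30)

```text
t: 3.2
tool_pos: [0.4421, -0.1134, 0.4249]
orientation: [-3.079, -0.621, 0.001]
force: [0.1, 0.0, -2.4]
opening: 0.0576
gripper_force: 30.0
```

```bash
python3 - <<'E'
from h import *
s,p=lids('w3.png',.25);print(s['t'],s['opening'],s['gripper_force'],s['tool_pos'])
print(delta([.413,.267,.425],-.022))
E
```

```text
lid [ 402.7 -124.5] 21.6 (234, 321, 76, 22)
lid [ 434.2 -117. ] 34.6 (218, 215, 127, 72)
z 0.2765
3.2 0.05757651844659028 29.999760097489343 [ 0.44214051 -0.11337153  0.42490904]
(array([ 0.1206, -0.3618, -0.0007]), array([-0.0015,  0.0025,  0.4198]))
```

View pics/w3.png

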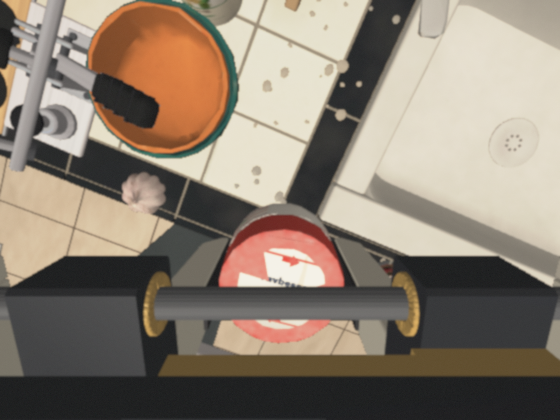

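>>> carry_out(targets=[{"hand":40,"x":0.12,"y":-0.362,"z":0,"ax":0,"ay":0,"az":0.42},{"hand":40,"x":0.12,"y":-0.362,"z":0,"ax":0,"ay":0,"az":0.42},{"hand":40,"x":0.12,"y":-0.362,"z":0,"ax":0,"ay":0,"az":0.42},{"hand":40,"x":0.12,"y":-0.362,"z":0,"ax":0,"ay":0,"az":0.42},{"hand":40,"x":0.12,"y":-0.362,"z":0,"ax":0,"ay":0,"az":0.42},{"hand":40,"x":0.12,"y":-0.362,"z":0,"ax":0,"ay":0,"az":0.42},{"hand":40,"x":0.12,"y":-0.362,"z":0,"ax":0,"ay":0,"az":0.42},{"hand":40,"x":0.12,"y":-0.362,"z":0,"ax":0,"ay":0,"az":0.42}], newtons=30)

```text
t: 4.25
tool_pos: [0.4118, 0.2682, 0.4229]
orientation: [3.139, -0.03, -0.007]
force: [0.7, -1.0, -1.9]
opening: 0.0577
gripper_force: 30.0
```

```bash
python3 - <<'E'
from h import *
s=read_state();print(s['t'],s['opening'],s['gripper_force'],s['tool_pos'])
im,d,p=grab('wrist','w4.png');print(delta([.412,.267,.207],-.022))
# lid depth in held pot
P=pts(d,p);hsv=cv2.cvtColor(im,cv2.COLOR_BGR2HSV);m=(((hsv[...,0]<8)|(hsv[...,0]>172))&(hsv[...,1]>110))
m[:200]=0;print(np.percentile(P[m][:,2],[5,20,50,80,95]))
# discs seen
m=np.zeros(im.shape[:2],np.uint8);m[(hsv[...,2]<75)&(P[...,2]<.02)&(P[...,2]>0.003)]=1
for c in cv2.findContours(m,0,1)[0]:
    if cv2.contourArea(c)>600:
        q=np.array([ray(u,v,p,.008)[:2] for u,v in c[:,0]],np.float32)*1000;print(cv2.minEnclosingCircle(q))
E
```

```text
4.25 0.05771606869962196 29.99993143232132 [0.41177071 0.26815813 0.42293313]
(array([ 0.0007, -0.0004,  0.2163]), array([0.0024, 0.0038, 0.0017]))
[0.25697697 0.26608375 0.2756358  0.27648739 0.27712055]
((414.3115539550781, 265.8207092285156), 29.941110610961914)
((484.1195983886719, 263.9300537109375), 30.041574478149414)
((553.9193115234375, 262.2153015136719), 30.283035278320312)
```

View pics/w4.png

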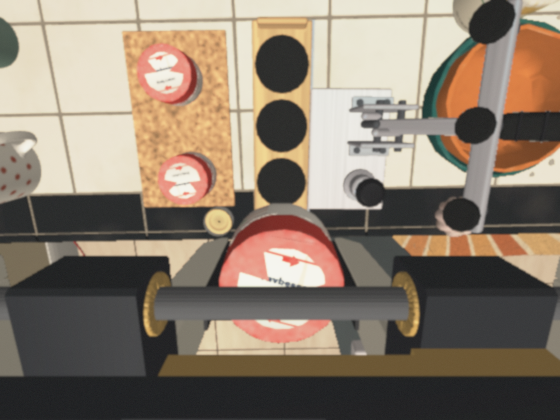

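>>> carry_out(targets=[{"hand":40,"x":0.001,"y":0.001,"z":0.06,"ax":0,"ay":0,"az":0.0},{"hand":40,"x":0.001,"y":0.001,"z":0.12,"ax":0,"ay":0,"az":0},{"hand":40,"x":0.001,"y":0.001,"z":0.17,"ax":0,"ay":0,"az":0},{"hand":40,"x":0.001,"y":0.001,"z":0.2,"ax":0,"ay":0,"az":0},{"hand":40,"x":0.001,"y":0.001,"z":0.212,"ax":0,"ay":0,"az":0},{"hand":40,"x":0.001,"y":0.001,"z":0.214,"ax":0,"ay":0,"az":0},{"hand":40,"x":0.001,"y":0.001,"z":0.214,"ax":0,"ay":0,"az":0},{"hand":40,"x":0.001,"y":0.001,"z":0.214,"ax":0,"ay":0,"az":0}], newtons=30)

```text
t: 5.3
tool_pos: [0.4144, 0.2661, 0.2133]
orientation: [-3.14, 0.035, -0.004]
force: [-0.4, 0.4, -1.2]
opening: 0.0574
gripper_force: 30.0
```

>>> carry_out(targets=[{"hand":40,"x":-0.001,"y":0,"z":0.003,"ax":0,"ay":0,"az":0},{"hand":40,"x":-0.001,"y":0,"z":0.006,"ax":0,"ay":0,"az":0},{"hand":40,"x":-0.001,"y":0,"z":0.006,"ax":0,"ay":0,"az":0},{"hand":40,"x":-0.001,"y":0,"z":0.006,"ax":0,"ay":0,"az":0}], newtons=30)

```text
t: 5.8
tool_pos: [0.4127, 0.2658, 0.2057]
orientation: [3.141, -0.035, -0.0]
force: [-0.0, 0.0, -1.2]
opening: 0.0575
gripper_force: 30.0
```

>>> carry_out(targets=[{"hand":40,"x":0,"y":0,"z":0.001,"ax":0,"ay":0,"az":0},{"hand":40,"x":0,"y":0,"z":0.001,"ax":0,"ay":0,"az":0},{"hand":95,"x":0,"y":0,"z":0.001,"ax":0,"ay":0,"az":0},{"hand":95,"x":0,"y":0,"z":0.001,"ax":0,"ay":0,"az":0},{"hand":95,"x":0,"y":0,"z":0.001,"ax":0,"ay":0,"az":0},{"hand":95,"x":0,"y":0,"z":-0.05,"ax":0,"ay":0,"az":0},{"hand":95,"x":0,"y":0,"z":-0.11,"ax":0,"ay":0,"az":0},{"hand":95,"x":0,"y":0,"z":-0.15,"ax":0,"ay":0,"az":0}], newtons=30)

```text
t: 6.8
tool_pos: [0.413, 0.266, 0.359]
orientation: [-3.14, 0.035, -0.005]
force: [0.4, -0.7, 0.7]
opening: 0.0884
gripper_force: 0.0
```

```bash
python3 - <<'E'
from h import *
s,p=lids('w5.png',.054);print(s['t'],s['opening'],s['tool_pos'])
im,d,p=grab('top','t5.png');hsv=cv2.cvtColor(im,cv2.COLOR_BGR2HSV)
for t in ([.538,.386,.354],[.425,.379,.354]):print(delta(t,-.022))
E
```

```text
lid [414.5 267. ] 30.5 (253, 175, 59, 62)
lid [429.1 378.4] 32.0 (131, 162, 67, 64)
lid [541.7 387. ] 32.6 (103, 28, 75, 76)
z 0.0601
6.8 0.08836210927729632 [0.41298088 0.2659636  0.35897661]
(array([ 0.1211, -0.1221,  0.0095]), array([-0.0046, -0.0087, -0.0002]))
(array([ 0.0083, -0.1126,  0.0085]), array([-0.0046, -0.0087, -0.0002]))
```

View pics/w5.png

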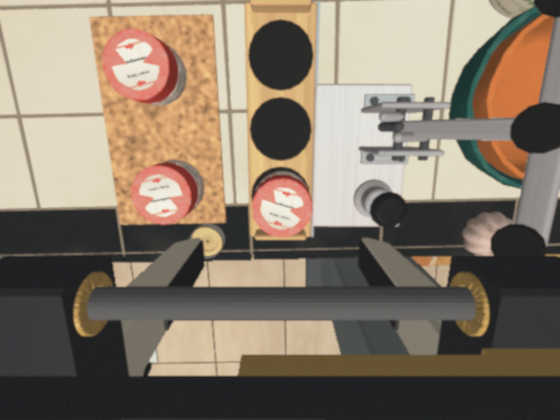

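>>> carry_out(targets=[{"hand":100,"x":0.05,"y":-0.05,"z":0,"ax":0,"ay":0,"az":0},{"hand":100,"x":0.09,"y":-0.09,"z":0,"ax":0,"ay":0,"az":0},{"hand":100,"x":0.122,"y":-0.122,"z":0.02,"ax":0,"ay":0,"az":0},{"hand":100,"x":0.122,"y":-0.122,"z":0.07,"ax":0,"ay":0,"az":0},{"hand":100,"x":0.122,"y":-0.122,"z":0.12,"ax":0,"ay":0,"az":0},{"hand":100,"x":0.122,"y":-0.122,"z":0.15,"ax":0,"ay":0,"az":0},{"hand":100,"x":0.122,"y":-0.122,"z":0.15,"ax":0,"ay":0,"az":0},{"hand":100,"x":0.122,"y":-0.122,"z":0.15,"ax":0,"ay":0,"az":0}], newtons=30)

```text
t: 7.9
tool_pos: [0.5378, 0.3853, 0.2069]
orientation: [-3.141, 0.035, -0.002]
force: [0.1, -0.1, 0.2]
opening: 0.0932
gripper_force: 0.0
```

>>> carry_out(targets=[{"hand":100,"x":0.001,"y":0,"z":0.005,"ax":0,"ay":0,"az":0},{"hand":40,"x":0.001,"y":0,"z":0.005,"ax":0,"ay":0,"az":0},{"hand":40,"x":0.001,"y":0,"z":0.005,"ax":0,"ay":0,"az":0},{"hand":40,"x":0.001,"y":0,"z":0.005,"ax":0,"ay":0,"az":0},{"hand":40,"x":0.001,"y":0,"z":0.005,"ax":0,"ay":0,"az":0},{"hand":40,"x":0.001,"y":0,"z":0.005,"ax":0,"ay":0,"az":0},{"hand":40,"x":0.001,"y":0,"z":-0.04,"ax":0,"ay":0,"az":0},{"hand":40,"x":0.001,"y":0,"z":-0.065,"ax":0,"ay":0,"az":0}], newtons=30)

```text
t: 8.9
tool_pos: [0.5387, 0.3852, 0.2725]
orientation: [-3.141, 0.035, -0.002]
force: [0.1, 0.6, -1.0]
opening: 0.0572
gripper_force: 30.0
```

```bash
python3 - <<'E'
from h import *
s=read_state();im,d,p=grab('wrist','w6.png');print(s['tool_pos'],s['opening'],s['gripper_force'])
for t in ([.552,.2635,.265],):print(delta(t,-.022))
P=pts(d,p);hsv=cv2.cvtColor(im,cv2.COLOR_BGR2HSV);m=(((hsv[...,0]<8)|(hsv[...,0]>172))&(hsv[...,1]>110));m[:200]=0;m[345:]=0;m[:,:190]=0;m[:,370:]=0
v,u=np.nonzero(m);print(u.min(),u.max(),v.min(),v.max(),np.percentile(P[m][:,2],[20,50,80]))
E
```

```text
[0.5386633  0.38517769 0.27252401] 0.0572175725687394 29.99966651201248
(array([0.015 , 0.122 , 0.0111]), array([-0.0032, -0.0053, -0.0002]))
219 344 212 344 [0.12091808 0.12878283 0.12950737]
```

>>> carry_out(targets=[{"hand":40,"x":0.005,"y":0.04,"z":0.005,"ax":0,"ay":0,"az":0},{"hand":40,"x":0.01,"y":0.085,"z":0.005,"ax":0,"ay":0,"az":0},{"hand":40,"x":0.015,"y":0.122,"z":0.01,"ax":0,"ay":0,"az":0},{"hand":40,"x":0.015,"y":0.122,"z":0.03,"ax":0,"ay":0,"az":0},{"hand":40,"x":0.015,"y":0.122,"z":0.05,"ax":0,"ay":0,"az":0},{"hand":40,"x":0.015,"y":0.122,"z":0.06,"ax":0,"ay":0,"az":0},{"hand":40,"x":0.015,"y":0.122,"z":0.06,"ax":0,"ay":0,"az":0},{"hand":40,"x":0.015,"y":0.122,"z":0.06,"ax":0,"ay":0,"az":0}], newtons=30)

```text
t: 9.95
tool_pos: [0.5508, 0.2634, 0.2112]
orientation: [-3.141, 0.034, -0.001]
force: [-0.1, -0.1, -1.1]
opening: 0.0578
gripper_force: 30.0
```

>>> carry_out(targets=[{"hand":40,"x":0.002,"y":0,"z":0.003,"ax":0,"ay":0,"az":0},{"hand":40,"x":0.002,"y":0,"z":0.005,"ax":0,"ay":0,"az":0},{"hand":40,"x":0.002,"y":0,"z":0.006,"ax":0,"ay":0,"az":0},{"hand":40,"x":0.002,"y":0,"z":0.006,"ax":0,"ay":0,"az":0}], newtons=30)

```text
t: 10.45
tool_pos: [0.5527, 0.2627, 0.2049]
orientation: [-3.141, 0.035, -0.0]
force: [-1.0, -1.1, 0.5]
opening: 0.0573
gripper_force: 30.0
```

>>> carry_out(targets=[{"hand":95,"x":0,"y":0,"z":0,"ax":0,"ay":0,"az":0},{"hand":95,"x":0,"y":0,"z":0,"ax":0,"ay":0,"az":0},{"hand":95,"x":0,"y":0,"z":0,"ax":0,"ay":0,"az":0},{"hand":95,"x":0,"y":0,"z":-0.05,"ax":0,"ay":0,"az":0},{"hand":95,"x":0,"y":0,"z":-0.08,"ax":0,"ay":0,"az":0},{"hand":95,"x":-0.05,"y":-0.03,"z":-0.1,"ax":0,"ay":0,"az":0},{"hand":95,"x":-0.1,"y":-0.06,"z":-0.11,"ax":0,"ay":0,"az":0},{"hand":95,"x":-0.14,"y":-0.09,"z":-0.12,"ax":0,"ay":0,"az":0}], newtons=30)

```text
t: 11.45
tool_pos: [0.4131, 0.3564, 0.3254]
orientation: [-3.141, 0.035, -0.001]
force: [-0.4, 1.3, 0.2]
opening: 0.0886
gripper_force: 0.0
```

```bash
python3 - <<'E'
from h import *
s,p=lids('w7.png',.054);print(s['t'],s['opening'],s['tool_pos'])
for t in ([.4265,.3785,.202],):print(delta(t,-.022))
E
```

```text
lid [408.5 271. ] 32.4 (351, 177, 74, 70)
lid [422.9 382.2] 29.9 (221, 163, 67, 71)
lid [547.4 267.8] 32.1 (361, 0, 87, 73)
z 0.0575
11.45 0.0886136199074127 [0.41305921 0.35642127 0.32537527]
(array([ 0.0165, -0.0187,  0.1248]), array([-0.0033,  0.001 ,  0.0021]))
```

View pics/w7.png

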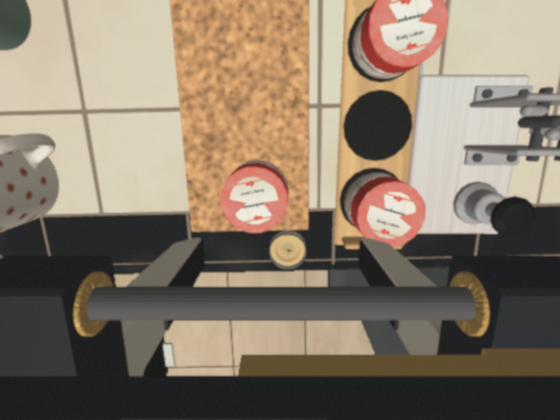

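>>> carry_out(targets=[{"hand":100,"x":0.012,"y":-0.022,"z":0.0,"ax":0,"ay":0,"az":0},{"hand":100,"x":0.012,"y":-0.022,"z":0.04,"ax":0,"ay":0,"az":0},{"hand":100,"x":0.012,"y":-0.022,"z":0.09,"ax":0,"ay":0,"az":0},{"hand":100,"x":0.012,"y":-0.022,"z":0.12,"ax":0,"ay":0,"az":0},{"hand":100,"x":0.012,"y":-0.022,"z":0.122,"ax":0,"ay":0,"az":0},{"hand":100,"x":0.012,"y":-0.022,"z":0.122,"ax":0,"ay":0,"az":0}], newtons=30)

```text
t: 12.25
tool_pos: [0.4278, 0.3778, 0.204]
orientation: [-3.141, 0.035, -0.002]
force: [0.2, -0.6, -0.5]
opening: 0.0933
gripper_force: 0.0
```

>>> carry_out(targets=[{"hand":100,"x":0,"y":0,"z":0.002,"ax":0,"ay":0,"az":0},{"hand":40,"x":0,"y":0,"z":0.002,"ax":0,"ay":0,"az":0},{"hand":40,"x":0,"y":0,"z":0.002,"ax":0,"ay":0,"az":0},{"hand":40,"x":0,"y":0,"z":0.002,"ax":0,"ay":0,"az":0},{"hand":40,"x":0,"y":0,"z":0.002,"ax":0,"ay":0,"az":0},{"hand":40,"x":0,"y":0,"z":0.002,"ax":0,"ay":0,"az":0},{"hand":40,"x":0,"y":0,"z":-0.05,"ax":0,"ay":0,"az":0},{"hand":40,"x":0,"y":0,"z":-0.1,"ax":0,"ay":0,"az":0}], newtons=30)

```text
t: 13.25
tool_pos: [0.4268, 0.3772, 0.303]
orientation: [3.14, -0.035, -0.003]
force: [0.8, 0.3, -0.7]
opening: 0.0576
gripper_force: 30.0
```

```bash
python3 - <<'E'
from h import *
s=read_state();print(s['tool_pos'],s['opening'],s['gripper_force'],delta([.483,.265,.31],-.022))
E
```

```text
[0.42677244 0.37716161 0.3029776 ] 0.05761118762585572 29.999816715717316 (array([ 0.0587,  0.1109, -0.007 ]), array([ 0.0015,  0.0018, -0.0002]))
```

>>> carry_out(targets=[{"hand":40,"x":0.025,"y":0.05,"z":0,"ax":0,"ay":0,"az":0},{"hand":40,"x":0.05,"y":0.09,"z":0,"ax":0,"ay":0,"az":0},{"hand":40,"x":0.059,"y":0.111,"z":0.0,"ax":0,"ay":0,"az":0},{"hand":40,"x":0.059,"y":0.111,"z":0.02,"ax":0,"ay":0,"az":0},{"hand":40,"x":0.059,"y":0.111,"z":0.05,"ax":0,"ay":0,"az":0},{"hand":40,"x":0.059,"y":0.111,"z":0.08,"ax":0,"ay":0,"az":0},{"hand":40,"x":0.059,"y":0.111,"z":0.09,"ax":0,"ay":0,"az":0},{"hand":40,"x":0.059,"y":0.111,"z":0.09,"ax":0,"ay":0,"az":0}], newtons=30)

```text
t: 14.25
tool_pos: [0.4829, 0.2656, 0.2116]
orientation: [3.141, -0.034, -0.004]
force: [0.2, -0.6, -0.9]
opening: 0.0575
gripper_force: 30.0
```

>>> carry_out(targets=[{"hand":40,"x":0,"y":0,"z":0.003,"ax":0,"ay":0,"az":0},{"hand":40,"x":0,"y":0,"z":0.006,"ax":0,"ay":0,"az":0},{"hand":40,"x":0,"y":0,"z":0.007,"ax":0,"ay":0,"az":0},{"hand":40,"x":0,"y":0,"z":0.007,"ax":0,"ay":0,"az":0}], newtons=30)

```text
t: 14.75
tool_pos: [0.4838, 0.2652, 0.206]
orientation: [-3.141, 0.035, -0.0]
force: [-0.5, 0.0, -0.6]
opening: 0.0572
gripper_force: 30.0
```

>>> carry_out(targets=[{"hand":95,"x":0,"y":0,"z":0.001,"ax":0,"ay":0,"az":0},{"hand":95,"x":0,"y":0,"z":0.001,"ax":0,"ay":0,"az":0},{"hand":95,"x":0,"y":0,"z":0.001,"ax":0,"ay":0,"az":0},{"hand":95,"x":0,"y":0,"z":-0.05,"ax":0,"ay":0,"az":0},{"hand":95,"x":0,"y":0,"z":-0.1,"ax":0,"ay":0,"az":0},{"hand":95,"x":-0.06,"y":0,"z":-0.12,"ax":0,"ay":0,"az":0},{"hand":95,"x":-0.09,"y":0,"z":-0.17,"ax":0,"ay":0,"az":0},{"hand":95,"x":-0.09,"y":0,"z":-0.19,"ax":0,"ay":0,"az":0}], newtons=30)

```text
t: 15.75
tool_pos: [0.3923, 0.2676, 0.399]
orientation: [-3.139, 0.032, -0.006]
force: [1.0, -0.1, -0.6]
opening: 0.0885
gripper_force: 0.0
```

>>> carry_out(targets=[{"hand":95,"x":0,"y":0,"z":0,"ax":0,"ay":0,"az":0},{"hand":95,"x":0,"y":0,"z":0,"ax":0,"ay":0,"az":0},{"hand":0,"x":0,"y":0,"z":0,"ax":0,"ay":0,"az":0}], newtons=20)

```text
t: 16.12
tool_pos: [0.3937, 0.2669, 0.3939]
orientation: [3.14, -0.036, -0.004]
force: [-0.5, 0.0, -0.3]
opening: 0.0827
gripper_force: 0.0
```

```bash
python3 - <<'E'
from h import *
s,p=lids('w8.png',.058);print(s['t'],s['opening'],s['tool_pos'],s['orientation'])
s,p=lids(None,.057)
E
```

```text
lid [412.7 265.1] 29.3 (255, 151, 54, 56)
lid [481.8 264.6] 28.1 (252, 77, 57, 61)
lid [550.1 262.5] 29.8 (251, 0, 61, 66)
z 0.0578
16.125 0.08271565683954887 [0.39369439 0.266942   0.39391396] [ 3.13994871 -0.03560916 -0.00413252]
lid [412.6 265.2] 29.4 (254, 151, 55, 56)
lid [482.  264.9] 28.1 (252, 78, 58, 60)
lid [550.6 262.5] 29.9 (252, 0, 60, 66)
z 0.0578
```

View pics/w8.png

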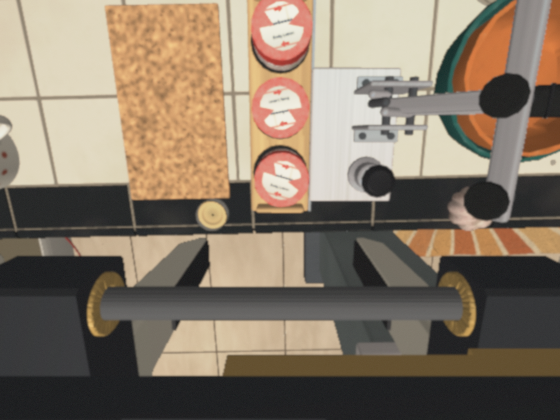

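All three pots are centred on the discs: lids at (281,178), (281,108) and (281,28), each within about 2 mm. Next is the handle, starting with closed fingers on its -y side.

>>> carry_out(targets=[{"hand":0,"x":0,"y":0,"z":-0.035,"ax":0,"ay":0,"az":0},{"hand":0,"x":0.09,"y":0.3,"z":-0.035,"ax":0,"ay":0,"az":0},{"hand":0,"x":0.09,"y":0.3,"z":-0.035,"ax":0,"ay":0,"az":0},{"hand":0,"x":0.09,"y":0.3,"z":-0.035,"ax":0,"ay":0,"az":0},{"hand":0,"x":0.09,"y":0.3,"z":-0.035,"ax":0,"ay":0,"az":0},{"hand":0,"x":0.09,"y":0.3,"z":-0.035,"ax":0,"ay":0,"az":0},{"hand":0,"x":0.09,"y":0.3,"z":-0.035,"ax":0,"ay":0,"az":0},{"hand":0,"x":0.09,"y":0.3,"z":-0.035,"ax":0,"ay":0,"az":0}], newtons=20)

```text
t: 17.23
tool_pos: [0.477, -0.0348, 0.43]
orientation: [-3.141, 0.037, 0.002]
force: [-0.4, 0.7, 0.6]
opening: 0.001
gripper_force: 0.0
```

```bash
python3 - <<'E'
from h import *
s=read_state();print(s['tool_pos'],s['opening'],delta([.4766,-.0345,.316],-.022))
im,d,p=grab('wrist','w9.png')
E
```

```text
[ 0.47699909 -0.03481576  0.43004211] 0.0009850474857458589 (array([-0.0002, -0.0002,  0.114 ]), array([-0.0007,  0.0014, -0.0015]))
```

View pics/w9.png

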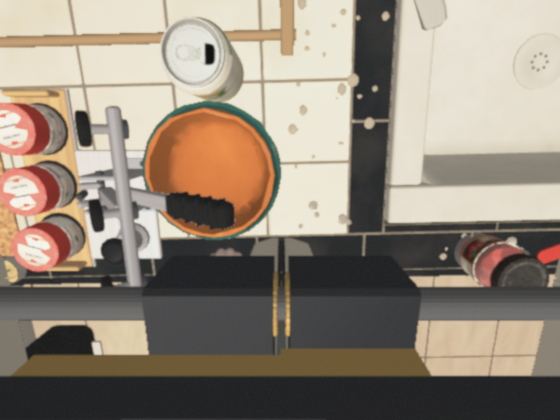

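>>> carry_out(targets=[{"hand":0,"x":0,"y":0,"z":0.05,"ax":0,"ay":0,"az":0},{"hand":0,"x":0,"y":0,"z":0.09,"ax":0,"ay":0,"az":0},{"hand":0,"x":0,"y":0,"z":0.114,"ax":0,"ay":0,"az":0},{"hand":0,"x":0,"y":0,"z":0.114,"ax":0,"ay":0,"az":0},{"hand":0,"x":0,"y":-0.01,"z":0.114,"ax":0,"ay":0,"az":0},{"hand":0,"x":0,"y":-0.02,"z":0.114,"ax":0,"ay":0,"az":0},{"hand":0,"x":0,"y":-0.025,"z":0.11,"ax":0,"ay":0,"az":0},{"hand":0,"x":0,"y":-0.03,"z":0.105,"ax":0,"ay":0,"az":0}], newtons=20)

```text
t: 18.27
tool_pos: [0.4783, -0.0052, 0.3277]
orientation: [3.138, -0.035, 0.005]
force: [-1.1, -11.6, 6.0]
opening: 0.0005
gripper_force: 5.8
```

>>> carry_out(targets=[{"hand":0,"x":0,"y":-0.011,"z":-0.013,"ax":0,"ay":0,"az":0},{"hand":0,"x":0,"y":-0.021,"z":-0.026,"ax":0,"ay":0,"az":0},{"hand":0,"x":0,"y":-0.035,"z":-0.036,"ax":0,"ay":0,"az":0},{"hand":0,"x":0,"y":-0.048,"z":-0.044,"ax":0,"ay":0,"az":0},{"hand":0,"x":0,"y":-0.06,"z":-0.05,"ax":0,"ay":0,"az":0},{"hand":0,"x":0,"y":-0.072,"z":-0.053,"ax":0,"ay":0,"az":0},{"hand":0,"x":0,"y":-0.084,"z":-0.055,"ax":0,"ay":0,"az":0},{"hand":0,"x":0,"y":-0.096,"z":-0.056,"ax":0,"ay":0,"az":0}], newtons=20)

```text
t: 19.27
tool_pos: [0.4797, 0.0922, 0.3814]
orientation: [-3.141, 0.035, 0.001]
force: [-0.1, -1.3, 1.6]
opening: 0.0001
gripper_force: 0.6
```

>>> carry_out(targets=[{"hand":0,"x":0,"y":-0.008,"z":0,"ax":0,"ay":0,"az":0},{"hand":0,"x":0,"y":-0.016,"z":0,"ax":0,"ay":0,"az":0},{"hand":0,"x":0,"y":-0.024,"z":0,"ax":0,"ay":0,"az":0},{"hand":0,"x":0,"y":-0.032,"z":0,"ax":0,"ay":0,"az":0}], newtons=20)

```text
t: 19.77
tool_pos: [0.4805, 0.1237, 0.3816]
orientation: [3.141, -0.035, -0.0]
force: [-0.6, -1.1, 1.3]
opening: 0.0004
gripper_force: 0.6
```

```bash
python3 - <<'E'
from h import *
im,d,p=grab('side');cv2.imwrite('pics/s10.png',cv2.resize(im[100:300,150:400],None,fx=3,fy=3))
E
```

```text
(no output)
```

View pics/s10.png

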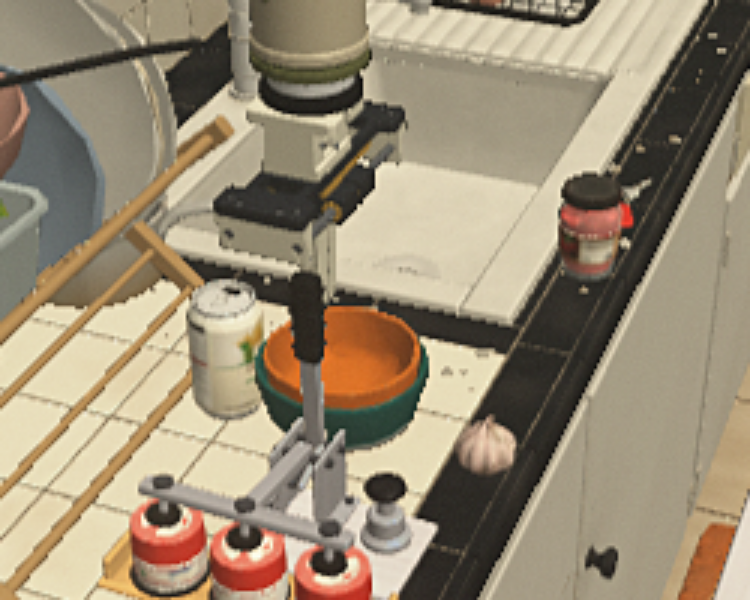

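The side view shows the handle upright at about (308,330), with the fingers behind it and the feet at (165,508), (245,532) and (330,555) just above the lids. I keep pushing.

>>> carry_out(targets=[{"hand":0,"x":0,"y":-0.007,"z":0,"ax":0,"ay":0,"az":0},{"hand":0,"x":0,"y":-0.014,"z":0,"ax":0,"ay":0,"az":0},{"hand":0,"x":0,"y":-0.021,"z":0.001,"ax":0,"ay":0,"az":0},{"hand":0,"x":0,"y":-0.028,"z":0.002,"ax":0,"ay":0,"az":0},{"hand":0,"x":0,"y":-0.034,"z":0.004,"ax":0,"ay":0,"az":0},{"hand":0,"x":0,"y":-0.04,"z":0.006,"ax":0,"ay":0,"az":0}], newtons=20)

```text
t: 20.58
tool_pos: [0.4815, 0.1639, 0.376]
orientation: [-3.141, 0.035, -0.001]
force: [-0.6, -1.6, 2.1]
opening: 0.0004
gripper_force: 0.8
```

>>> carry_out(targets=[{"hand":0,"x":0,"y":-0.005,"z":0.002,"ax":0,"ay":0,"az":0},{"hand":0,"x":0,"y":-0.009,"z":0.003,"ax":0,"ay":0,"az":0},{"hand":0,"x":0,"y":-0.013,"z":0.003,"ax":0,"ay":0,"az":0}], newtons=20)

```text
t: 20.95
tool_pos: [0.4816, 0.1766, 0.3724]
orientation: [-3.141, 0.035, 0.001]
force: [0.3, 0.0, 0.4]
opening: 0.0004
gripper_force: 0.0
```

>>> carry_out(targets=[{"hand":0,"x":0,"y":-0.005,"z":0,"ax":0,"ay":0,"az":0},{"hand":0,"x":0,"y":-0.009,"z":0,"ax":0,"ay":0,"az":0},{"hand":0,"x":0,"y":-0.009,"z":0,"ax":0,"ay":0,"az":0}], newtons=20)

```text
t: 21.32
tool_pos: [0.482, 0.1836, 0.3725]
orientation: [3.136, -0.037, -0.001]
force: [-1.1, -14.3, 2.1]
opening: 0.0005
gripper_force: 6.7
```

```bash
python3 - <<'E'
from h import *
im,d,p=grab('side');P=pts(d,p)
hsv=cv2.cvtColor(im,cv2.COLOR_BGR2HSV)
pr=P-np.array([.4832,.2655,0]);c,s_=np.cos(-.022),np.sin(-.022)
px=pr[...,0]*c+pr[...,1]*s_;py=-pr[...,0]*s_+pr[...,1]*c
m=(np.abs(px)<.02)&(P[...,2]>.12)&(P[...,2]<.235)&(hsv[...,2]<70)&(py>-.14)&(py<0)&(d>0)
print(m.sum())
for a in np.arange(.12,.235,.01):
    k=m&(P[...,2]>=a)&(P[...,2]<a+.01)
    if k.sum()>3:print(round(a,3),k.sum(),np.round(np.percentile(py[k],[10,50,90]),4))
k=m;A=np.polyfit(P[k][:,2],py[k],1);print('angle from vertical',np.arctan(A[0]))
cv2.imwrite('pics/s11.png',cv2.resize(im[100:300,150:400],None,fx=3,fy=3))
E
```

```text
241
0.14 11 [-0.0775 -0.0741 -0.0733]
0.15 29 [-0.0801 -0.0718 -0.0684]
0.16 24 [-0.0774 -0.067  -0.0637]
0.17 29 [-0.0727 -0.0639 -0.0586]
0.18 32 [-0.0674 -0.0567 -0.0539]
0.19 33 [-0.0599 -0.0522 -0.0489]
0.2 35 [-0.0562 -0.0469 -0.0435]
0.21 45 [-0.0543 -0.051  -0.0449]
angle from vertical 0.4092812878695041
```

View pics/s11.png

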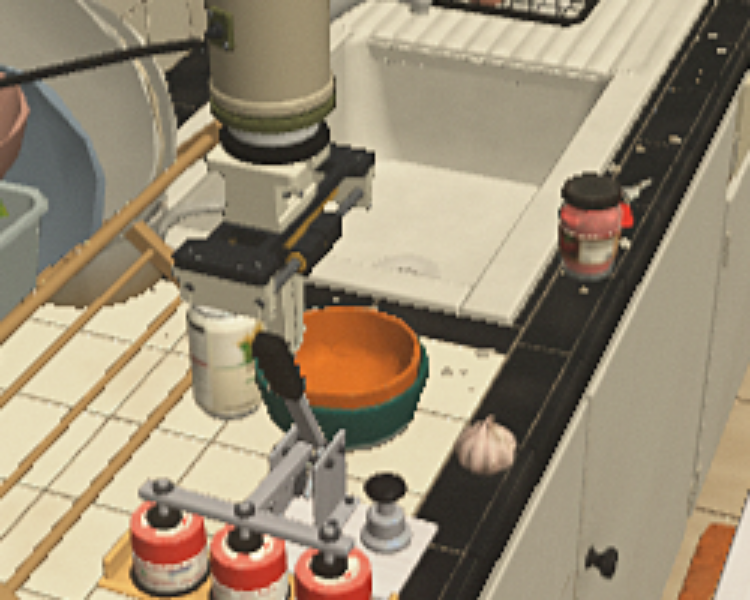

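The handle is at its stop: slope is about 0.46 rad past upright, with a 14 N reaction. The picture shows the grip at (275,365) leaning left and the feet on all three lids. Now the plunger.

>>> carry_out(targets=[{"hand":0,"x":0,"y":0.03,"z":0,"ax":0,"ay":0,"az":0},{"hand":0,"x":0,"y":0.04,"z":-0.04,"ax":0,"ay":0,"az":0},{"hand":0,"x":-0.04,"y":0.03,"z":-0.04,"ax":0,"ay":0,"az":0},{"hand":0,"x":-0.075,"y":0.02,"z":-0.04,"ax":0,"ay":0,"az":0},{"hand":0,"x":-0.075,"y":0.02,"z":0.03,"ax":0,"ay":0,"az":0},{"hand":0,"x":-0.075,"y":0.02,"z":0.06,"ax":0,"ay":0,"az":0},{"hand":0,"x":-0.075,"y":0.02,"z":0.06,"ax":0,"ay":0,"az":0},{"hand":0,"x":-0.075,"y":0.02,"z":0.06,"ax":0,"ay":0,"az":0}], newtons=20)

```text
t: 22.38
tool_pos: [0.4072, 0.1671, 0.3145]
orientation: [-3.141, 0.035, -0.003]
force: [-0.6, 0.2, 0.3]
opening: 0.0008
gripper_force: 0.0
```

```bash
python3 - <<'E'
from h import *
s=read_state();print(s['tool_pos'],s['force'],delta([.407,.167,.255],-.022))
E
```

```text
[0.40717738 0.16712542 0.31451245] [-0.6382386   0.19380743  0.34510946] (array([-0.0003,  0.0002,  0.0595]), array([-0.0006, -0.0018, -0.0003]))
```

>>> carry_out(targets=[{"hand":0,"x":0,"y":0,"z":0.03,"ax":0,"ay":0,"az":0},{"hand":0,"x":0,"y":0,"z":0.055,"ax":0,"ay":0,"az":0},{"hand":0,"x":0,"y":0,"z":0.065,"ax":0,"ay":0,"az":0},{"hand":0,"x":0,"y":0,"z":0.072,"ax":0,"ay":0,"az":0},{"hand":0,"x":0,"y":0,"z":0.078,"ax":0,"ay":0,"az":0},{"hand":0,"x":0,"y":0,"z":0.081,"ax":0,"ay":0,"az":0},{"hand":0,"x":0,"y":0,"z":0.082,"ax":0,"ay":0,"az":0},{"hand":0,"x":0,"y":0,"z":0.082,"ax":0,"ay":0,"az":0}], newtons=20)

```text
t: 23.38
tool_pos: [0.4076, 0.1672, 0.2347]
orientation: [-3.141, 0.035, -0.003]
force: [-14.4, -5.0, 28.0]
opening: 0.0005
gripper_force: 14.2
```

>>> carry_out(targets=[{"hand":0,"x":0,"y":0,"z":0,"ax":0,"ay":0,"az":0},{"hand":0,"x":0,"y":0,"z":-0.02,"ax":0,"ay":0,"az":0},{"hand":0,"x":0,"y":0,"z":-0.06,"ax":0,"ay":0,"az":0},{"hand":0,"x":0,"y":0,"z":-0.12,"ax":0,"ay":0,"az":0},{"hand":0,"x":0,"y":0,"z":-0.18,"ax":0,"ay":0,"az":0},{"hand":0,"x":0,"y":0,"z":-0.205,"ax":0,"ay":0,"az":0},{"hand":0,"x":0.01,"y":-0.05,"z":-0.205,"ax":0,"ay":0,"az":0},{"hand":0,"x":0.03,"y":-0.095,"z":-0.205,"ax":0,"ay":0,"az":0}], newtons=20)

```text
t: 24.38
tool_pos: [0.4391, 0.2624, 0.4388]
orientation: [-3.139, 0.036, -0.007]
force: [0.3, 0.2, -0.0]
opening: 0.0003
gripper_force: 0.0
```

```bash
python3 - <<'E'
from h import *
im,d,p=grab('side');P=pts(d,p);m=(abs(P[...,0]-.409)<.012)&(abs(P[...,1]-.167)<.012)&(P[...,2]>.03)&(P[...,2]<.1)
print('plunger z',np.percentile(P[m][:,2],[50,95]) if m.any() else 0)
s=read_state();print(s['tool_pos'],delta([.4832,.2605,.438],-.022))
E
```

```text
plunger z [0.05015729 0.06907401]
[0.44048871 0.26627967 0.43658295] (array([ 0.0428,  0.0049, -0.0013]), array([-0.0038, -0.0024,  0.0006]))
```

>>> carry_out(targets=[{"hand":0,"x":0.043,"y":0,"z":0,"ax":0,"ay":0,"az":0},{"hand":0,"x":0.043,"y":0,"z":0.03,"ax":0,"ay":0,"az":0},{"hand":0,"x":0.043,"y":0,"z":0.065,"ax":0,"ay":0,"az":0},{"hand":0,"x":0.043,"y":0,"z":0.065,"ax":0,"ay":0,"az":0},{"hand":0,"x":0.043,"y":0.015,"z":0.065,"ax":0,"ay":0,"az":0},{"hand":0,"x":0.043,"y":0.028,"z":0.065,"ax":0,"ay":0,"az":0},{"hand":0,"x":0.043,"y":0.034,"z":0.065,"ax":0,"ay":0,"az":0},{"hand":0,"x":0.043,"y":0.038,"z":0.065,"ax":0,"ay":0,"az":0}], newtons=20)

```text
t: 25.42
tool_pos: [0.4817, 0.2222, 0.375]
orientation: [-3.137, 0.035, -0.011]
force: [0.3, 4.5, 5.1]
opening: 0.0003
gripper_force: 2.5
```

>>> carry_out(targets=[{"hand":0,"x":0,"y":0.006,"z":-0.002,"ax":0,"ay":0,"az":0},{"hand":0,"x":0,"y":0.012,"z":-0.004,"ax":0,"ay":0,"az":0},{"hand":0,"x":0,"y":0.018,"z":-0.006,"ax":0,"ay":0,"az":0},{"hand":0,"x":0,"y":0.026,"z":-0.007,"ax":0,"ay":0,"az":0},{"hand":0,"x":0,"y":0.035,"z":-0.007,"ax":0,"ay":0,"az":0},{"hand":0,"x":0,"y":0.045,"z":-0.006,"ax":0,"ay":0,"az":0},{"hand":0,"x":0,"y":0.055,"z":-0.005,"ax":0,"ay":0,"az":0},{"hand":0,"x":0,"y":0.065,"z":-0.004,"ax":0,"ay":0,"az":0}], newtons=20)

```text
t: 26.42
tool_pos: [0.4793, 0.1568, 0.3749]
orientation: [-3.141, 0.035, -0.001]
force: [-0.1, 2.3, 1.7]
opening: 0.0003
gripper_force: 1.6
```

>>> carry_out(targets=[{"hand":0,"x":0,"y":0.014,"z":-0.001,"ax":0,"ay":0,"az":0},{"hand":0,"x":0,"y":0.028,"z":-0.002,"ax":0,"ay":0,"az":0},{"hand":0,"x":0,"y":0.043,"z":-0.002,"ax":0,"ay":0,"az":0},{"hand":0,"x":0,"y":0.055,"z":0.003,"ax":0,"ay":0,"az":0},{"hand":0,"x":0,"y":0.067,"z":0.008,"ax":0,"ay":0,"az":0},{"hand":0,"x":0,"y":0.078,"z":0.014,"ax":0,"ay":0,"az":0},{"hand":0,"x":0,"y":0.088,"z":0.022,"ax":0,"ay":0,"az":0},{"hand":0,"x":0,"y":0.098,"z":0.031,"ax":0,"ay":0,"az":0}], newtons=20)

```text
t: 27.42
tool_pos: [0.4772, 0.0585, 0.3433]
orientation: [3.141, -0.035, 0.001]
force: [0.6, 0.5, 1.2]
opening: 0.0007
gripper_force: 0.9
```

>>> carry_out(targets=[{"hand":0,"x":0,"y":0.005,"z":0.005,"ax":0,"ay":0,"az":0},{"hand":0,"x":0,"y":0.01,"z":0.01,"ax":0,"ay":0,"az":0},{"hand":0,"x":0,"y":0.014,"z":0.014,"ax":0,"ay":0,"az":0},{"hand":0,"x":0,"y":0.017,"z":0.018,"ax":0,"ay":0,"az":0}], newtons=20)

```text
t: 27.92
tool_pos: [0.4772, 0.0461, 0.3316]
orientation: [-3.131, 0.032, -0.005]
force: [-29.2, 34.7, 64.4]
opening: 0.0004
gripper_force: 36.4
```

>>> carry_out(targets=[{"hand":0,"x":0,"y":-0.003,"z":-0.02,"ax":0,"ay":0,"az":0},{"hand":0,"x":0,"y":-0.003,"z":-0.06,"ax":0,"ay":0,"az":0},{"hand":0,"x":0,"y":-0.003,"z":-0.11,"ax":0,"ay":0,"az":0},{"hand":0,"x":-0.05,"y":-0.03,"z":-0.11,"ax":0,"ay":0,"az":0},{"hand":0,"x":-0.09,"y":-0.08,"z":-0.11,"ax":0,"ay":0,"az":0},{"hand":90,"x":-0.09,"y":-0.14,"z":-0.11,"ax":0,"ay":0,"az":0},{"hand":90,"x":-0.09,"y":-0.2,"z":-0.09,"ax":0,"ay":0,"az":0},{"hand":90,"x":-0.09,"y":-0.21,"z":-0.09,"ax":0,"ay":0,"az":0}], newtons=30)

```text
t: 28.92
tool_pos: [0.3903, 0.2569, 0.4137]
orientation: [3.14, -0.028, -0.005]
force: [0.0, -0.0, -0.3]
opening: 0.0259
gripper_force: 0.0
```

>>> carry_out(targets=[{"hand":95,"x":0,"y":0,"z":0,"ax":0,"ay":0,"az":0},{"hand":95,"x":0,"y":0,"z":0,"ax":0,"ay":0,"az":0},{"hand":95,"x":0,"y":0,"z":0,"ax":0,"ay":0,"az":0}], newtons=30)

```text
t: 29.3
tool_pos: [0.3919, 0.2531, 0.4163]
orientation: [-3.141, 0.038, -0.001]
force: [-0.6, 0.5, -0.1]
opening: 0.0559
gripper_force: 0.0
```

```bash
python3 - <<'E'
from h import *
s,p=lids('w12.png',.058);print(s['t'],s['opening'],s['tool_pos'],s['force'])
print(delta([.5525,.2635,.28],-.022))
im,d,p=grab('side')
cv2.imwrite('pics/s12.png',cv2.resize(im[130:350,140:390],None,fx=2.7,fy=2.7))
P=pts(d,p);hsv=cv2.cvtColor(im,cv2.COLOR_BGR2HSV)
k=(hsv[...,2]<75)&(abs(P[...,0]-.478)<.02)&(P[...,2]>.1)&(P[...,2]<.2)&(P[...,1]<.1)
y,z=P[k][:,1]-.2655,P[k][:,2];print('end',y.min(),z.max(),np.arctan(1/np.polyfit(y,z,1)[0]))
z0=np.load('side0.npz');P=pts(z0['d'],p);hsv=cv2.cvtColor(z0['im'],cv2.COLOR_BGR2HSV)
k=(hsv[...,2]<75)&(abs(P[...,0]-.478)<.02)&(P[...,2]>.1)&(P[...,2]<.2)&(P[...,1]<.1)
y,z=P[k][:,1]-.2655,P[k][:,2];print('end0',y.min(),z.max(),np.arctan(1/np.polyfit(y,z,1)[0]))
E
```

```text
lid [547.9 262.1] 28.1 (240, 25, 56, 45)
z 0.0575
29.3 0.055938099322730396 [0.39189661 0.25313965 0.41627805] [-0.56318943  0.4575329  -0.1147441 ]
(array([ 0.1602, -0.0141,  0.1364]), array([-0.0003, -0.0009, -0.002 ]))
end -0.20548001854231773 0.13680314037922436 1.2408991088091386
end0 -1.8059423951523903 0.19987331004386 -1.5697054911871218
```

View pics/s12.png

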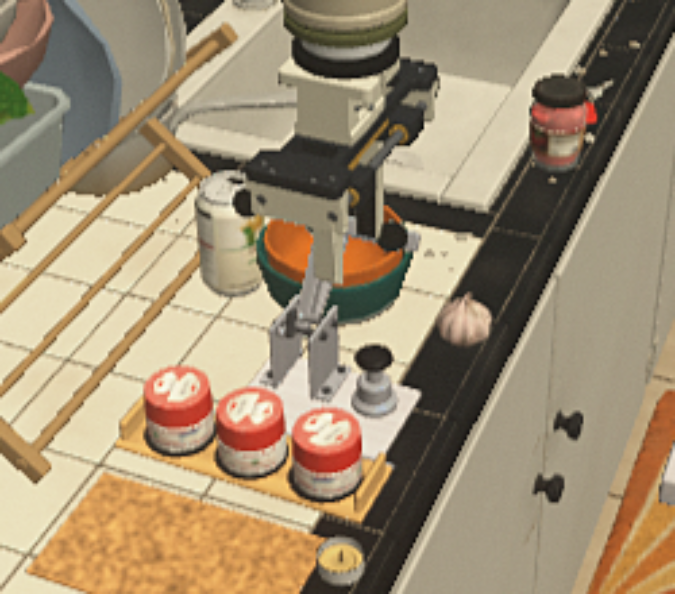

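The handle is back open and the plunger is up. The pots stand on the discs at (178,405), (252,430) and (327,450), and the bare mat is at (180,540). I measure the mat next.

```bash
python3 - <<'E'
from h import *
z=np.load('top0.npz');im=z['im'];p={k:z[k] for k in z.files if k not in('im','d')}
def mat(im,p,roi,n):
    hsv=cv2.cvtColor(im,cv2.COLOR_BGR2HSV);m=np.zeros(im.shape[:2],np.uint8);a,b,c,d=roi
    m[b:d,a:c]=((hsv[b:d,a:c,1]>90)&(hsv[b:d,a:c,0]>2)&(hsv[b:d,a:c,0]<25)&(hsv[b:d,a:c,2]>70))
    m=cv2.morphologyEx(m,cv2.MORPH_CLOSE,np.ones((5,5)))
    c=max(cv2.findContours(m,0,1)[0],key=cv2.contourArea);h=cv2.convexHull(c)
    q=np.array([ray(u,v,p,.004)[:2] for u,v in h[:,0]],np.float32)*1000;r=cv2.minAreaRect(q);print(n,r,cv2.boxPoints(r).round().tolist())
mat(im,p,(138,160,195,250),'top0')
im,d,p=grab('top');mat(im,p,(138,160,195,250),'top')
im,d,p=grab('side');mat(im,p,(120,290,275,400),'side')
s,p=lids(None,.058);print(s['tool_pos'],s['opening'])
E
```

```text
top0 ((471.68438720703125, 389.05029296875), (239.56106567382812, 122.35427856445312), 0.2610085904598236) [[352.0, 450.0], [352.0, 327.0], [592.0, 328.0], [591.0, 451.0]]
top ((551.5961303710938, 354.0121154785156), (81.14476013183594, 48.67118835449219), 1.929404377937317) [[510.0, 377.0], [512.0, 328.0], [593.0, 331.0], [591.0, 380.0]]
side ((477.96356201171875, 335.444580078125), (255.205810546875, 254.69851684570312), 2.7870447635650635) [[344.0, 456.0], [357.0, 202.0], [612.0, 214.0], [599.0, 469.0]]
lid [413.3 264.8] 28.6 (245, 149, 51, 46)
lid [550.2 262.3] 29.9 (241, 2, 56, 67)
z 0.0575
[0.39166818 0.25368307 0.41603618] 0.07168526034163417
```

>>> carry_out(targets=[{"hand":98,"x":0.02,"y":-0.013,"z":0.05,"ax":0,"ay":0,"az":0},{"hand":98,"x":0.06,"y":-0.013,"z":0.09,"ax":0,"ay":0,"az":0},{"hand":98,"x":0.11,"y":-0.013,"z":0.12,"ax":0,"ay":0,"az":0},{"hand":98,"x":0.159,"y":-0.013,"z":0.13,"ax":0,"ay":0,"az":0},{"hand":98,"x":0.159,"y":-0.013,"z":0.14,"ax":0,"ay":0,"az":0},{"hand":98,"x":0.159,"y":-0.013,"z":0.18,"ax":0,"ay":0,"az":0},{"hand":98,"x":0.159,"y":-0.013,"z":0.208,"ax":0,"ay":0,"az":0},{"hand":98,"x":0.159,"y":-0.013,"z":0.208,"ax":0,"ay":0,"az":0}], newtons=30)

```text
t: 30.55
tool_pos: [0.5488, 0.2632, 0.2051]
orientation: [3.139, -0.035, -0.008]
force: [-0.8, 0.4, -0.2]
opening: 0.091
gripper_force: 0.0
```

>>> carry_out(targets=[{"hand":40,"x":0,"y":0,"z":0,"ax":0,"ay":0,"az":0},{"hand":40,"x":0,"y":0,"z":0,"ax":0,"ay":0,"az":0},{"hand":40,"x":0,"y":0,"z":0,"ax":0,"ay":0,"az":0},{"hand":40,"x":0,"y":0,"z":0,"ax":0,"ay":0,"az":0},{"hand":40,"x":0,"y":0,"z":0,"ax":0,"ay":0,"az":0}], newtons=30)

```text
t: 31.18
tool_pos: [0.551, 0.2638, 0.2086]
orientation: [-3.141, 0.035, -0.002]
force: [-1.4, -0.8, 5.3]
opening: 0.0578
gripper_force: 30.0
```

>>> carry_out(targets=[{"hand":40,"x":0,"y":0,"z":-0.03,"ax":0,"ay":0,"az":0},{"hand":40,"x":0,"y":-0.01,"z":-0.05,"ax":0,"ay":0,"az":0},{"hand":40,"x":0,"y":-0.06,"z":-0.05,"ax":0,"ay":0,"az":0},{"hand":40,"x":-0.002,"y":-0.11,"z":-0.05,"ax":0,"ay":0,"az":0},{"hand":40,"x":-0.002,"y":-0.133,"z":-0.04,"ax":0,"ay":0,"az":0},{"hand":40,"x":-0.002,"y":-0.133,"z":-0.01,"ax":0,"ay":0,"az":0},{"hand":40,"x":-0.002,"y":-0.133,"z":-0.001,"ax":0,"ay":0,"az":0},{"hand":40,"x":-0.002,"y":-0.133,"z":0.001,"ax":0,"ay":0,"az":0}], newtons=30)

```text
t: 32.17
tool_pos: [0.5513, 0.3966, 0.2061]
orientation: [3.141, -0.035, -0.002]
force: [0.4, -0.3, -0.2]
opening: 0.0573
gripper_force: 30.0
```

Lower the last 1–2 mm, release, and head to disc_0.

>>> carry_out(targets=[{"hand":40,"x":0,"y":0,"z":0.002,"ax":0,"ay":0,"az":0},{"hand":40,"x":0,"y":0,"z":0.002,"ax":0,"ay":0,"az":0},{"hand":95,"x":0,"y":0,"z":0.002,"ax":0,"ay":0,"az":0},{"hand":95,"x":0,"y":0,"z":0.001,"ax":0,"ay":0,"az":0},{"hand":95,"x":0,"y":0,"z":0.001,"ax":0,"ay":0,"az":0},{"hand":95,"x":0,"y":0,"z":-0.04,"ax":0,"ay":0,"az":0},{"hand":95,"x":0,"y":0,"z":-0.09,"ax":0,"ay":0,"az":0},{"hand":95,"x":-0.03,"y":0.03,"z":-0.11,"ax":0,"ay":0,"az":0}], newtons=30)

```text
t: 33.17
tool_pos: [0.5226, 0.3686, 0.3214]
orientation: [-3.137, 0.034, -0.01]
force: [-0.4, -0.6, 0.8]
opening: 0.0881
gripper_force: 0.0
```

```bash
python3 - <<'E'
from h import *
s=read_state();print(s['t'],s['tool_pos'],delta([.413,.266,.208],-.022),s['opening'])
E
```

```text
33.175 [0.5225862  0.368633   0.32142423] (array([-0.1081,  0.1054,  0.1123]), array([-0.0042, -0.0065,  0.0003])) 0.08814180577797662
```

>>> carry_out(targets=[{"hand":98,"x":-0.04,"y":0.04,"z":0,"ax":0,"ay":0,"az":0},{"hand":98,"x":-0.08,"y":0.08,"z":0,"ax":0,"ay":0,"az":0},{"hand":98,"x":-0.105,"y":0.104,"z":0,"ax":0,"ay":0,"az":0},{"hand":98,"x":-0.105,"y":0.104,"z":0.01,"ax":0,"ay":0,"az":0},{"hand":98,"x":-0.105,"y":0.104,"z":0.05,"ax":0,"ay":0,"az":0},{"hand":98,"x":-0.105,"y":0.104,"z":0.09,"ax":0,"ay":0,"az":0},{"hand":98,"x":-0.105,"y":0.104,"z":0.105,"ax":0,"ay":0,"az":0},{"hand":98,"x":-0.105,"y":0.104,"z":0.105,"ax":0,"ay":0,"az":0}], newtons=30)

```text
t: 34.17
tool_pos: [0.4136, 0.2659, 0.2109]
orientation: [3.14, -0.035, -0.003]
force: [1.3, 1.2, 0.4]
opening: 0.091
gripper_force: 0.0
```

>>> carry_out(targets=[{"hand":40,"x":0,"y":0,"z":0,"ax":0,"ay":0,"az":0},{"hand":40,"x":0,"y":0,"z":0,"ax":0,"ay":0,"az":0},{"hand":40,"x":0,"y":0,"z":0,"ax":0,"ay":0,"az":0},{"hand":40,"x":0,"y":0,"z":0,"ax":0,"ay":0,"az":0},{"hand":40,"x":0,"y":0,"z":0,"ax":0,"ay":0,"az":0}], newtons=30)

```text
t: 34.8
tool_pos: [0.414, 0.2659, 0.2123]
orientation: [-3.141, 0.035, -0.001]
force: [-1.3, -0.6, 4.4]
opening: 0.0576
gripper_force: 30.0
```

>>> carry_out(targets=[{"hand":40,"x":0,"y":0,"z":-0.03,"ax":0,"ay":0,"az":0},{"hand":40,"x":0,"y":-0.01,"z":-0.06,"ax":0,"ay":0,"az":0},{"hand":40,"x":0,"y":-0.06,"z":-0.06,"ax":0,"ay":0,"az":0},{"hand":40,"x":0.003,"y":-0.11,"z":-0.06,"ax":0,"ay":0,"az":0},{"hand":40,"x":0.003,"y":-0.133,"z":-0.04,"ax":0,"ay":0,"az":0},{"hand":40,"x":0.003,"y":-0.133,"z":-0.01,"ax":0,"ay":0,"az":0},{"hand":40,"x":0.003,"y":-0.133,"z":0.001,"ax":0,"ay":0,"az":0},{"hand":40,"x":0.003,"y":-0.133,"z":0.001,"ax":0,"ay":0,"az":0}], newtons=30)

```text
t: 35.8
tool_pos: [0.4194, 0.3982, 0.2099]
orientation: [3.14, -0.035, -0.002]
force: [-0.2, 0.6, -0.5]
opening: 0.0576
gripper_force: 30.0
```

>>> carry_out(targets=[{"hand":40,"x":0,"y":0,"z":0.002,"ax":0,"ay":0,"az":0},{"hand":40,"x":0,"y":0,"z":0.002,"ax":0,"ay":0,"az":0},{"hand":95,"x":0,"y":0,"z":0.002,"ax":0,"ay":0,"az":0},{"hand":95,"x":0,"y":0,"z":0.001,"ax":0,"ay":0,"az":0},{"hand":95,"x":0,"y":0,"z":0.001,"ax":0,"ay":0,"az":0},{"hand":95,"x":0,"y":0,"z":-0.04,"ax":0,"ay":0,"az":0},{"hand":95,"x":0,"y":0,"z":-0.1,"ax":0,"ay":0,"az":0},{"hand":95,"x":0.02,"y":0.04,"z":-0.12,"ax":0,"ay":0,"az":0}], newtons=30)

```text
t: 36.8
tool_pos: [0.4391, 0.3602, 0.3358]
orientation: [-3.137, 0.029, -0.009]
force: [0.1, 0.5, 0.3]
opening: 0.0883
gripper_force: 0.0
```

```bash
python3 - <<'E'
from h import *
s=read_state();print(s['t'],s['tool_pos'],delta([.483,.265,.208],-.022),s['opening'])
E
```

```text
36.8 [0.43905497 0.36022205 0.33582237] (array([0.045 , 0.095 , 0.1276]), array([-0.0049, -0.0057,  0.0034])) 0.08833599127858158
```

>>> carry_out(targets=[{"hand":98,"x":0.02,"y":0.04,"z":0,"ax":0,"ay":0,"az":0},{"hand":98,"x":0.046,"y":0.092,"z":0,"ax":0,"ay":0,"az":0},{"hand":98,"x":0.046,"y":0.092,"z":0.01,"ax":0,"ay":0,"az":0},{"hand":98,"x":0.046,"y":0.092,"z":0.04,"ax":0,"ay":0,"az":0},{"hand":98,"x":0.046,"y":0.092,"z":0.08,"ax":0,"ay":0,"az":0},{"hand":98,"x":0.046,"y":0.092,"z":0.11,"ax":0,"ay":0,"az":0},{"hand":98,"x":0.046,"y":0.092,"z":0.12,"ax":0,"ay":0,"az":0},{"hand":98,"x":0.046,"y":0.092,"z":0.12,"ax":0,"ay":0,"az":0}], newtons=30)

```text
t: 37.8
tool_pos: [0.4823, 0.2657, 0.2104]
orientation: [3.141, -0.034, -0.002]
force: [-0.8, 0.5, -0.0]
opening: 0.091
gripper_force: 0.0
```

>>> carry_out(targets=[{"hand":40,"x":0,"y":0,"z":0,"ax":0,"ay":0,"az":0},{"hand":40,"x":0,"y":0,"z":0,"ax":0,"ay":0,"az":0},{"hand":40,"x":0,"y":0,"z":0,"ax":0,"ay":0,"az":0},{"hand":40,"x":0,"y":0,"z":0,"ax":0,"ay":0,"az":0},{"hand":40,"x":0,"y":0,"z":0,"ax":0,"ay":0,"az":0}], newtons=30)

```text
t: 38.42
tool_pos: [0.4829, 0.2653, 0.2112]
orientation: [-3.141, 0.035, -0.001]
force: [-0.9, -0.2, 4.1]
opening: 0.0576
gripper_force: 30.0
```

```bash
python3 - <<'E'
from h import *
s=read_state();print(s['t'],s['tool_pos'],delta([.486,.374,.208],-.022),s['opening'])
im,d,p=grab('top');hsv=cv2.cvtColor(im,cv2.COLOR_BGR2HSV);P=pts(d,p)
m=(((hsv[...,0]<8)|(hsv[...,0]>172))&(hsv[...,1]>110)).astype(np.uint8)
for c in cv2.findContours(m,0,1)[0]:
    if cv2.contourArea(c)>60:
        h=cv2.convexHull(c);q=np.array([ray(u,v,p,.052)[:2] for u,v in h[:,0]],np.float32)*1000
        x,y=cv2.minEnclosingCircle(q)[0]
        if 350<x<620 and 200<y<480:print('lid',x,y,cv2.minEnclosingCircle(q)[1])
E
```

```text
38.425 [0.48290612 0.26527776 0.21122288] (array([ 0.0007, -0.1088,  0.0033]), array([-0.0003, -0.0006, -0.0003])) 0.05761111241372538
```

>>> carry_out(targets=[{"hand":40,"x":0,"y":0,"z":-0.04,"ax":0,"ay":0,"az":0},{"hand":40,"x":0,"y":0,"z":-0.09,"ax":0,"ay":0,"az":0},{"hand":40,"x":-0.03,"y":0,"z":-0.14,"ax":0,"ay":0,"az":0},{"hand":40,"x":-0.06,"y":-0.03,"z":-0.18,"ax":0,"ay":0,"az":0},{"hand":40,"x":-0.09,"y":-0.06,"z":-0.2,"ax":0,"ay":0,"az":0},{"hand":40,"x":-0.09,"y":-0.06,"z":-0.2,"ax":0,"ay":0,"az":0},{"hand":40,"x":-0.09,"y":-0.06,"z":-0.2,"ax":0,"ay":0,"az":0},{"hand":40,"x":-0.09,"y":-0.06,"z":-0.2,"ax":0,"ay":0,"az":0}], newtons=30)

```text
t: 39.48
tool_pos: [0.3945, 0.3264, 0.4093]
orientation: [3.14, -0.037, -0.003]
force: [-0.3, -0.5, -1.6]
opening: 0.0572
gripper_force: 30.0
```

```bash
python3 - <<'E'
from h import *
s,p=lids('w13.png',.054);print(s['t'],s['tool_pos'],delta([.486,.374,.208],-.022),s['opening'])
E
```

```text
lid [302.3 327.7] 73.2 (221, 211, 122, 76)
lid [417.6 395.8] 30.3 (188, 147, 55, 54)
lid [566.5 414.4] 31.1 (154, 0, 63, 55)
z 0.2493
39.475 [0.39448354 0.32644556 0.40930344] (array([ 0.0907, -0.05  ,  0.2012]), array([ 0.0015,  0.0017, -0.0015])) 0.05715264514131084
```

View pics/w13.png

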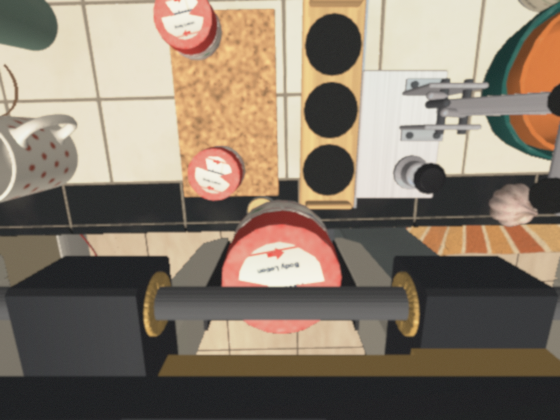

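The far pot has been knocked to about (.566,.414), seen at pixel (185,20). I place this pot in the middle first, then fix that one.

>>> carry_out(targets=[{"hand":40,"x":0.04,"y":-0.025,"z":0.04,"ax":0,"ay":0,"az":0},{"hand":40,"x":0.091,"y":-0.05,"z":0.08,"ax":0,"ay":0,"az":0},{"hand":40,"x":0.091,"y":-0.05,"z":0.13,"ax":0,"ay":0,"az":0},{"hand":40,"x":0.091,"y":-0.05,"z":0.17,"ax":0,"ay":0,"az":0},{"hand":40,"x":0.091,"y":-0.05,"z":0.195,"ax":0,"ay":0,"az":0},{"hand":40,"x":0.091,"y":-0.05,"z":0.2,"ax":0,"ay":0,"az":0},{"hand":40,"x":0.091,"y":-0.05,"z":0.2,"ax":0,"ay":0,"az":0},{"hand":40,"x":0.091,"y":-0.05,"z":0.2,"ax":0,"ay":0,"az":0}], newtons=30)

```text
t: 40.52
tool_pos: [0.4869, 0.3754, 0.2124]
orientation: [-3.14, 0.035, -0.003]
force: [0.5, -0.1, -0.0]
opening: 0.0575
gripper_force: 30.0
```

>>> carry_out(targets=[{"hand":40,"x":0,"y":0,"z":0.003,"ax":0,"ay":0,"az":0},{"hand":40,"x":0,"y":0,"z":0.004,"ax":0,"ay":0,"az":0},{"hand":40,"x":0,"y":0,"z":0.004,"ax":0,"ay":0,"az":0}], newtons=30)

```text
t: 40.9
tool_pos: [0.4862, 0.3753, 0.2073]
orientation: [-3.141, 0.035, -0.001]
force: [-1.0, -1.0, 2.1]
opening: 0.0572
gripper_force: 30.0
```

>>> carry_out(targets=[{"hand":95,"x":0,"y":0,"z":0.001,"ax":0,"ay":0,"az":0},{"hand":95,"x":0,"y":0,"z":0.001,"ax":0,"ay":0,"az":0},{"hand":95,"x":0,"y":0,"z":0.001,"ax":0,"ay":0,"az":0},{"hand":95,"x":0,"y":0,"z":-0.05,"ax":0,"ay":0,"az":0},{"hand":95,"x":0,"y":0,"z":-0.1,"ax":0,"ay":0,"az":0},{"hand":95,"x":0,"y":-0.02,"z":-0.13,"ax":0,"ay":0,"az":0},{"hand":95,"x":0,"y":-0.02,"z":-0.13,"ax":0,"ay":0,"az":0},{"hand":95,"x":0,"y":-0.02,"z":-0.13,"ax":0,"ay":0,"az":0}], newtons=30)

```text
t: 41.9
tool_pos: [0.4863, 0.3949, 0.3354]
orientation: [3.14, -0.035, -0.002]
force: [-0.6, -0.0, -0.5]
opening: 0.0885
gripper_force: 0.0
```

```bash
python3 - <<'E'
from h import *
s,p=lids('w14.png',.054);print(s['t'],s['tool_pos'],s['opening'])
E
```

```text
lid [425.4 397.1] 28.9 (249, 246, 60, 41)
lid [487.6 375. ] 29.7 (271, 175, 64, 67)
lid [569.8 415.4] 28.1 (217, 73, 70, 73)
z 0.0528
41.9 [0.48628128 0.39485649 0.33543344] 0.088472815917018
```

```bash
python3 - <<'E'
from h import *
for n in('top','side'):
    z=np.load(n+'0.npz');p={k:z[k] for k in z.files if k not in('im','d')};P=pts(z['d'],p)
    k=(P[...,0]>.57)&(P[...,0]<.72)&(P[...,1]>.3)&(P[...,1]<.54)&(P[...,2]>.06)&(P[...,2]<.5)&(z['d']>0)
    for a in np.arange(.3,.54,.04):
        q=P[k&(P[...,1]>=a)&(P[...,1]<a+.04)]
        if len(q): i=q[:,0].argsort()[:3];print(n,round(a,2),len(q),np.round(q[i],3).tolist())
E
```

```text
top 0.3 770 [[0.623, 0.31, 0.343], [0.624, 0.309, 0.345], [0.626, 0.313, 0.341]]
top 0.34 159 [[0.63, 0.345, 0.24], [0.63, 0.343, 0.239], [0.632, 0.342, 0.242]]
top 0.42 37 [[0.702, 0.46, 0.093], [0.702, 0.457, 0.101], [0.704, 0.46, 0.086]]
top 0.46 47 [[0.692, 0.481, 0.095], [0.693, 0.486, 0.091], [0.694, 0.478, 0.09]]
top 0.5 24 [[0.703, 0.502, 0.072], [0.703, 0.506, 0.078], [0.704, 0.508, 0.086]]
side 0.3 831 [[0.622, 0.314, 0.343], [0.623, 0.308, 0.345], [0.624, 0.315, 0.341]]
side 0.34 607 [[0.628, 0.345, 0.243], [0.63, 0.347, 0.241], [0.63, 0.343, 0.238]]
side 0.42 28 [[0.702, 0.459, 0.086], [0.702, 0.46, 0.095], [0.703, 0.46, 0.084]]
side 0.46 148 [[0.69, 0.481, 0.096], [0.691, 0.479, 0.093], [0.691, 0.484, 0.095]]
side 0.5 184 [[0.696, 0.5, 0.083], [0.697, 0.501, 0.076], [0.698, 0.503, 0.091]]
```

>>> carry_out(targets=[{"hand":100,"x":0.03,"y":-0.022,"z":0.01,"ax":0,"ay":0,"az":0},{"hand":100,"x":0.06,"y":-0.022,"z":0.03,"ax":0,"ay":0,"az":0},{"hand":100,"x":0.082,"y":-0.022,"z":0.05,"ax":0,"ay":0,"az":0},{"hand":100,"x":0.082,"y":-0.022,"z":0.06,"ax":0,"ay":0,"az":0},{"hand":100,"x":0.082,"y":-0.022,"z":0.09,"ax":0,"ay":0,"az":0},{"hand":100,"x":0.082,"y":-0.022,"z":0.12,"ax":0,"ay":0,"az":0},{"hand":100,"x":0.082,"y":-0.022,"z":0.131,"ax":0,"ay":0,"az":0},{"hand":100,"x":0.082,"y":-0.022,"z":0.131,"ax":0,"ay":0,"az":0}], newtons=30)

```text
t: 42.95
tool_pos: [0.5682, 0.4151, 0.2047]
orientation: [3.14, -0.035, -0.003]
force: [0.1, 0.4, -0.7]
opening: 0.0927
gripper_force: 0.0
```

>>> carry_out(targets=[{"hand":40,"x":0,"y":0,"z":0,"ax":0,"ay":0,"az":0},{"hand":40,"x":0,"y":0,"z":0,"ax":0,"ay":0,"az":0},{"hand":40,"x":0,"y":0,"z":0,"ax":0,"ay":0,"az":0},{"hand":40,"x":0,"y":0,"z":0,"ax":0,"ay":0,"az":0},{"hand":40,"x":0,"y":0,"z":0,"ax":0,"ay":0,"az":0}], newtons=30)

```text
t: 43.58
tool_pos: [0.5692, 0.4156, 0.2063]
orientation: [-3.141, 0.035, -0.001]
force: [-0.2, -0.2, 2.3]
opening: 0.0575
gripper_force: 30.0
```

>>> carry_out(targets=[{"hand":40,"x":0,"y":0,"z":-0.02,"ax":0,"ay":0,"az":0},{"hand":40,"x":-0.01,"y":0.01,"z":-0.02,"ax":0,"ay":0,"az":0},{"hand":40,"x":-0.018,"y":0.018,"z":-0.02,"ax":0,"ay":0,"az":0},{"hand":40,"x":-0.018,"y":0.018,"z":-0.01,"ax":0,"ay":0,"az":0},{"hand":40,"x":-0.018,"y":0.018,"z":-0.003,"ax":0,"ay":0,"az":0},{"hand":40,"x":-0.018,"y":0.018,"z":0,"ax":0,"ay":0,"az":0},{"hand":40,"x":-0.018,"y":0.018,"z":0.001,"ax":0,"ay":0,"az":0},{"hand":40,"x":-0.018,"y":0.018,"z":0.001,"ax":0,"ay":0,"az":0}], newtons=30)

```text
t: 44.58
tool_pos: [0.5505, 0.3977, 0.2061]
orientation: [3.14, -0.035, -0.003]
force: [-10.2, -7.3, 17.9]
opening: 0.0571
gripper_force: 30.0
```

>>> carry_out(targets=[{"hand":95,"x":0,"y":0,"z":0,"ax":0,"ay":0,"az":0},{"hand":95,"x":0,"y":0,"z":0,"ax":0,"ay":0,"az":0},{"hand":95,"x":0,"y":0,"z":0,"ax":0,"ay":0,"az":0},{"hand":95,"x":0,"y":0,"z":-0.05,"ax":0,"ay":0,"az":0},{"hand":95,"x":0,"y":0,"z":-0.09,"ax":0,"ay":0,"az":0},{"hand":95,"x":-0.05,"y":0,"z":-0.12,"ax":0,"ay":0,"az":0},{"hand":95,"x":-0.11,"y":0,"z":-0.15,"ax":0,"ay":0,"az":0},{"hand":95,"x":-0.16,"y":0,"z":-0.18,"ax":0,"ay":0,"az":0}], newtons=30)

```text
t: 45.58
tool_pos: [0.3894, 0.4011, 0.3849]
orientation: [3.141, -0.036, -0.001]
force: [0.8, 0.8, 0.0]
opening: 0.0883
gripper_force: 0.0
```

>>> carry_out(targets=[{"hand":95,"x":-0.03,"y":0.06,"z":-0.02,"ax":0,"ay":0,"az":0},{"hand":95,"x":-0.03,"y":0.06,"z":-0.02,"ax":0,"ay":0,"az":0},{"hand":95,"x":-0.03,"y":0.06,"z":-0.02,"ax":0,"ay":0,"az":0},{"hand":95,"x":-0.03,"y":0.06,"z":-0.02,"ax":0,"ay":0,"az":0}], newtons=30)

```text
t: 46.08
tool_pos: [0.3603, 0.3424, 0.4039]
orientation: [3.141, -0.035, -0.001]
force: [-0.1, 0.6, 0.4]
opening: 0.0884
gripper_force: 0.0
```

```bash
python3 - <<'E'
from h import *
s,p=lids('w15.png',.054);print(s['t'],s['tool_pos'],s['opening'])
im,_,_=grab('side')
w=cv2.imread('pics/w15.png')
z=cv2.resize(im[130:360,120:400],(560,460));cv2.imwrite('pics/f.png',np.hstack([cv2.resize(w,(400,300)),cv2.resize(z,(400,300))]))
E
```

```text
lid [416.5 396.4] 29.4 (199, 115, 57, 56)
lid [483.9 374. ] 29.2 (217, 40, 58, 64)
lid [543.7 395.6] 29.1 (188, 0, 63, 37)
z 0.0531
46.075 [0.360322   0.34244375 0.40393471] 0.08843621940071193
```

View pics/f.png

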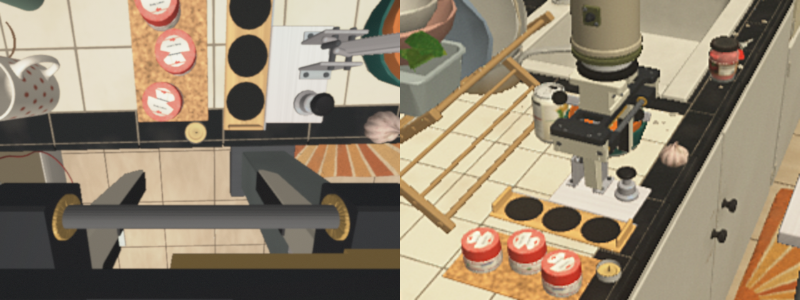

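```bash
python3 - <<'E'
from h import *
im,d,p=grab('top');a=np.load('top0.npz')
dd=cv2.absdiff(im,a['im']).max(-1)[160:245,225:310];print((dd>40).sum(),dd.size)
v=np.vstack([a['im'][160:245,225:310],im[160:245,225:310]]);cv2.imwrite('pics/g.png',cv2.resize(np.hstack([v[:85],v[85:]]),None,fx=4,fy=4))
E
```

```text
0 7225
```

View pics/g.png

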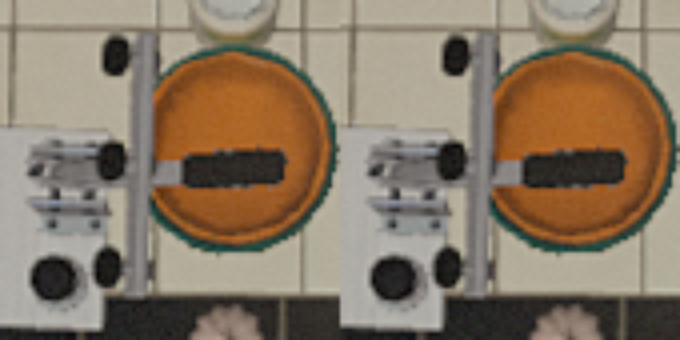

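The clamp, handle and plunger look the same as at the start (before left, after right; grip at (235,168) and (575,168), no pixel differences). The handle is fully open, so I hand in.

```bash
python3 -c "
from plant import robot
print(robot.close_job())"
```

```text
the job is handed in; nothing more can be done
None
```

All three pots were pressed under the locked clamp with one full plunger stroke, the handle is back fully open, and the pots stand upright on the cork mat. One pot that got knocked aside was put back in place before I handed the job in.

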